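# Refocus and lock the eyepiece of a bench viewer

### The job

Lift the loose blue dust cap off the viewer's slanted eyepiece and set it upright, open end down, in the round wooden rest. Then loosen the lock ring by its red-handled lever until it is slack, turn the black focus barrel until its red rib stands in line with the green index, and retighten the lock ring until pushing on its handle takes about 12 N (well over 8, never above 16). Leave the green index where it is and do not knock the glassware about.

Things in the scene. Friction and masses are not known exactly. Their poses are not given: they have to be found in the camera images.
- viewer: White bench viewer with grey foot 150x120 mm, fixed to the worktop; origin under the foot, x away from the robot. A tube slants up from it, its axis 30 degrees from vertical, leaning to -x (to the robot). Below the eyepiece point along the axis: barrel grip 0-50 mm, rib collar (66 mm diameter) 50-62, index ring (68 mm) 64-73, lock ring (70 mm) 77-96.
- eyepiece (a point): Centre of the flat top of the focus barrel (under the cap at first). z points up out of the eyepiece along the tube's axis, x to the red rib. The barrel's grip is a black ribbed cylinder 48 mm across, 50 mm long, to be gripped across at any angle. It turns about the axis and rises 1.6 mm per rad anticlockwise; slack it needs 0.1 N m, locked it holds about 1 N m.
- red_rib (a point): Outer face of the red rib (6 mm wide, 10 high) on the barrel's collar, 41 mm from the axis, 56 mm below the eyepiece point; x points radially out, z along the axis. It starts clockwise of the green mark seen from above and must be turned 0.5 to 1.45 rad anticlockwise to stand directly above it (x axes within 0.1 rad).
- focus_barrel (a joint): Angle of the focus barrel about the tube's axis, rad, positive anticlockwise seen from above the eyepiece; starts within 0.1 of 0, stops at -0.3 and 2.0.
- green_mark (a point): Outer face of the green mark (6 mm wide, 9 high) on the bright index ring just below the barrel's collar, 41 mm from the axis, about 69 mm below the eyepiece point; x points radially out through it. It shows the wanted focus; the ring is stiff (2 N m) and stays as it is.
- lock_ring (a joint): Lock ring angle, rad; positive (anticlockwise from above) tightens. Stops -1.0, 2.0. Starts tight within 0.05 of 0; slack about 0.65 rad looser. As the barrel rises when turned, the ring then tightens farther round than before, by an amount to be felt: slack, the handle takes under 2 N; then the force grows evenly over about 0.6 rad to 12 N. It stays where left.
- lever_handle (a point): Centre of the top of the lever's upright red handle, a pin 16 mm across, parallel to the tube's axis (z), free for 42 mm below this point, then the 12 mm thick steel lever. It circles the axis at 95 mm radius, 36 mm below the eyepiece point; x points radially out. It starts to the robot's right of the viewer and swings away from the robot to tighten.
- clamp_pad: Brass thrust pad inside the viewer, between lock ring and barrel (hidden, not to be touched); it carries the clamping force of the lock ring: 0 when slack, about 60 to 140 N for 8 to 16 N at the handle. Its pose tells nothing of use.
- dust_cap: Loose blue cap, a cup 60 mm in outer diameter, 45 mm high, 3.5 mm wall, 60 g, upside down over the eyepiece with 2.5 mm play all round and 40 mm of overlap. Origin at the centre of its open rim, z along its axis to the closed end.
- cap_rest: Round pale wooden dish fixed to the worktop, 100 mm outer and 90 mm inner diameter, rim 14 mm high, floor 5 mm up. Origin at the centre of its underside, z up.
- erlenmeyer: Conical flask, 64 mm wide, 102 mm high, standing loose; bystander. Origin under its centre.
- reagent_bottle: Small reagent bottle with black cap, 49 mm wide, 95 mm high, standing loose; bystander. Origin under its centre.
- jar: Small open glass jar, 60 mm wide, 85 mm high, standing loose; bystander. Origin under its centre.
Not all that is in view belongs to the job. Of the things that look like the dust_cap, the largest one is meant. There is more than one size of the viewer; the one meant has the size given above.

How it is judged:
On the way, in this order (a step that is already met when the one before it is completed fails the run):
1. the dust cap stands upright, open end down, in the rest and is let go (horizontal distance between dust_cap and cap_rest below 0.02 m and z of dust_cap in the frame of cap_rest between 0 and 0.01 m and angle between dust_cap's own z axis and vertical below 0.15 rad and contact force between the fingers and dust_cap below 0.2 N), for 0.2 s.
2. the lock ring is slack, the barrel not yet turned (contact force between clamp_pad and anything else below 2 N and value of joint lock_ring below -0.2 rad and value of joint focus_barrel between -0.2 and 0.2 rad), for 0.2 s.
3. the barrel's red rib is in line with the green index, the lock ring still slack (angle between the x axis of red_rib and the x axis of green_mark, either way round below 0.1 rad and contact force between clamp_pad and anything else below 2 N), for 0.2 s.
4. the lock ring is tight again (contact force between clamp_pad and anything else above 45 N), for 0.2 s.
At the end, for the whole second after the job is handed in: The cap stands in the rest (within 20 mm of its middle, open end down, upright within 0.15 rad, on its floor); the red rib is within 0.1 rad of the green index; the lock ring is tight (clamping force over 45 N, which some 6 N at the handle gives) (horizontal distance between dust_cap and cap_rest below 0.02 m and z of dust_cap in the frame of cap_rest between 0 and 0.01 m and angle between dust_cap's own z axis and vertical below 0.15 rad and angle between the x axis of red_rib and the x axis of green_mark, either way round below 0.1 rad and contact force between clamp_pad and anything else above 45 N and linear speed of dust_cap below 0.02 m/s); the robot touches nothing.
It fails at once if the lock ring is overtightened (clamping force over 180 N, some 20 N at the handle) (contact force between clamp_pad and anything else above 180 N).
It fails at once if the green index is shifted by more than 5 mm (distance of green_mark from where it was at the start of the episode above 0.005 m).
It fails at once if the flask, bottle or jar is shifted by more than 25 mm (distance of any of erlenmeyer, reagent_bottle, jar from where it was at the start of the episode above 0.025 m).
It also fails if it takes over 72 s, if anything falls off the work surface, if the arm or the gripper's body presses on something with over 40 N, if the wrist force passes 120 N, or if a joint passes its speed limit or range.

### The arm

A 6-joint arm with a two-finger parallel gripper is mounted at the origin on a cart in front of the work surface, level with it; the furniture and walls round the work are solid. World frame = base frame: x ahead of the robot, y to its left, z up, the work surface at z = 0. Lengths are in m, angles in rad, forces in N, time in s.
With the tool pointing down it reaches from about 0.35 to 0.85 m from the base axis. Payload 8.1 kg.
Tool frame: the origin (TCP) lies between the finger pads; the fingertips stand 8 mm ahead of it and the grasp point (between the pads) lies 11 mm behind it; z points along the fingers, y is the line along which they close (so a half turn about z gives the same grasp; the last joint's range is limited). The gripper opens to 93 mm and grips with 3 to 60 N. Pads are 15 mm wide; open, the fingers measure 128 mm over their backs; the gripper's body (75 mm by 188 mm) begins 65 mm behind the grasp point.
Start: joints at [1.121, 0.13, 1.488, -0, 1.523, -0.085], TCP at [0.214, 0.561, 0.227] pointing down, gripper open.
Joint ranges: [-2.96, 2.96], [-0.89, 2.26], [0.02, 2.5], [-1.34, 4.48], [0, 2.73], [-2.66, 2.66]. Speed limits (rad/s): [2.39, 2.39, 2.79, 3.14, 3.14, 3.14].

### API

Orientations are given as a unit quaternion [x, y, z, w].
In Python, from rig import status, grab_frame, camera_params, r gives the robot as it stands. The module is installed in compiled form; this text tells all that it offers.
- The arm moves only by the tool play_rows, never from a script. Its argument "commands" is a list that holds one entry, the list of rows, each a list of 7 numbers: the finger opening in mm, from 0 to 93, then the shift along the tool's x, y, z in mm, then the turn, a rotation vector about the tool's x, y, z in rad. In form: [[[jaw, dx, dy, dz, wx, wy, wz], ...]]. A call has 1 to 5 rows; each row is the pose to reach, as a shift and turn from the pose commanded when the call began, along the tool's axes at that moment; what a row does not reach only later rows make up. A row lasts 1/10 s, in which the tool goes at most 50 mm and 8.59 degrees, less where a joint would pass 70% of its speed; a pose out of reach is approached as far as the arm can. A call with a gripper value outside its range is refused whole. The fingers move at their own pace and stop on an object; "squeeze" is the grip in N (left out, the last holds). Time passes only in rows, so rows that repeat a pose let the fingers close. It gives the time, the measured TCP pose, the force, the opening and the grip force at its end, in the units of the state.
- status.sense(): the state, without advancing time (a new reading comes with each control period).
- grab_frame(name): name is "scene" or "side" or "wrist"; returns the picture (480x640x3 uint8, red, green, blue); there is no depth.
- camera_params(name): a dict with "fx", "fy", "cx", "cy" (pixels), "dist_coeffs" ([k1, k2, p1, p2, k3] as OpenCV has them; the pictures are not rectified), "T" (4x4, takes a point from camera to world coordinates); the wrist camera has in their place "hand_eye" (4x4, takes a point from camera to tool coordinates, whose origin is the TCP and whose axes are the flange's). Camera axes: x right, y up, looking along -z (the intrinsics and any distortion apply to the point x, -y, -z); pixel columns grow to the right and rows downward; lengths in m; the calibration is good to about 2 mm. A picture is of the moment at which its call begins: read the wrist's pose just before it. camera_params takes no time and is no camera call.
- r.job_done(): hands the job in; it is judged then, once.
The state is a dict: "time_s": time; "q": joint angles; "qd": joint speeds; "effort": joint torques, N m; "ee_pos": TCP position; "tcp_rot": TCP orientation; "wrist_force": force on the tool from outside, world axes, zero at the start; "moment": the same for the moment, N m; "gripper_width": opening from 0.0 (shut) to 1.0 (fully open); "grip_force": force on a finger pad.
Only numpy, scipy, OpenCV 4.12 (cv2) and the standard library are available. Lean on these libraries where they do the work, as an engineer would, in place of code of your own. Each camera call takes 0.05 s, during which the arm holds its last target. There are 200 camera calls.

## Working session

There is one attempt and no reset: what is moved stays moved. The work goes in short steps, Python scripts to look and compute and a tool call to move; the robot and the scene stay as the last step left them, time stands still between calls to the robot, and variables do not carry over. Pictures are saved under pics/ and viewed, at most 10 in all, crops included, and the job is handed in when it is done.

Besides the shell and the picture viewer there is one more tool, called after "Emit:" in YAML: its name, and indented under it one key for each argument. play_rows: Moves the arm, as the interface text tells. Its arguments: {"type":"object","properties":{"commands":{"type":"array"},"squeeze":{"type":"number"}},"required":["commands"]}

```bash
mkdir -p pics; python3 - <<'E'
from rig import status, grab_frame, camera_params
import cv2,numpy as np
s=status.sense();print(s)
for n in("scene","side"):
    cv2.imwrite(f"pics/{n}0.png",grab_frame(n)[:,:,::-1]);print(n,camera_params(n))
print(camera_params("wrist"))
E
```

```text
{'time_s': 0.0, 'q': array([ 1.12059297e+00,  1.31168712e-01,  1.48925545e+00,  1.23683257e-05,
        1.52297892e+00, -8.53924786e-02]), 'qd': array([-0.0010974 ,  0.00074695,  0.0003012 ,  0.0005163 , -0.00120093,
       -0.00053606]), 'effort': array([-3.11385984e-04, -5.59827483e+01, -4.91771328e+01,  7.69764930e-02,
        3.48775322e-02, -1.82453691e-04]), 'ee_pos': array([0.21379859, 0.56003845, 0.225596  ]), 'tcp_rot': array([ 1.81395852e-01,  9.83409744e-01, -8.71314631e-04, -2.45484127e-04]), 'wrist_force': array([0.18602422, 0.9642402 , 0.31968152]), 'moment': array([ 0.010211  ,  0.02077817, -0.02325256]), 'grip_force': 0.0, 'gripper_width': 0.9992922657869971}
scene {'fx': 589.7561846231163, 'fy': 589.7561846231163, 'cx': 310.1729180934367, 'cy': 236.78142336099174, 'dist_coeffs': array([-0.1289753,  0.       ,  0.       ,  0.       ,  0.       ]), 'T': array([[ 0.79222131,  0.25527263, -0.55427546, -0.15490165],
       [-0.61021471,  0.3385926 , -0.71623534, -0.97262258],
       [ 0.00483829,  0.90564393,  0.42401139,  0.69774993],
       [ 0.        ,  0.        ,  0
[... 321 characters left out ...]
 , -0.78908885, -1.09042214],
       [ 0.01830017,  0.79858152,  0.6016084 ,  0.9176311 ],
       [ 0.        ,  0.        ,  0.        ,  1.        ]])}
{'fx': 427.45960943081786, 'fy': 427.45960943081786, 'cx': 321.9415872864465, 'cy': 239.22628654134883, 'dist_coeffs': array([-0.01895612,  0.        ,  0.        ,  0.        ,  0.        ]), 'hand_eye': array([[ 3.42355869e-05,  9.58988643e-01,  2.83444495e-01,
         7.82610630e-02],
       [ 9.99999989e-01, -7.29532045e-05,  1.26041284e-04,
         5.73396768e-04],
       [ 1.41550344e-04,  2.83444487e-01, -9.58988635e-01,
        -1.58153637e-01],
       [ 0.00000000e+00,  0.00000000e+00,  0.00000000e+00,
         1.00000000e+00]])}
```

View pics/scene0.png

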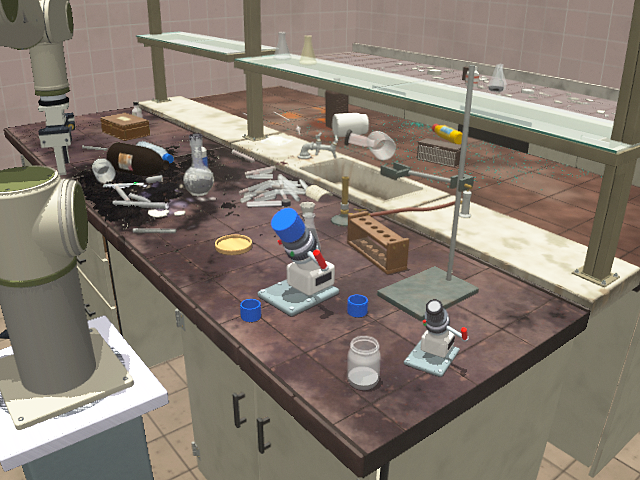

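View pics/side0.png

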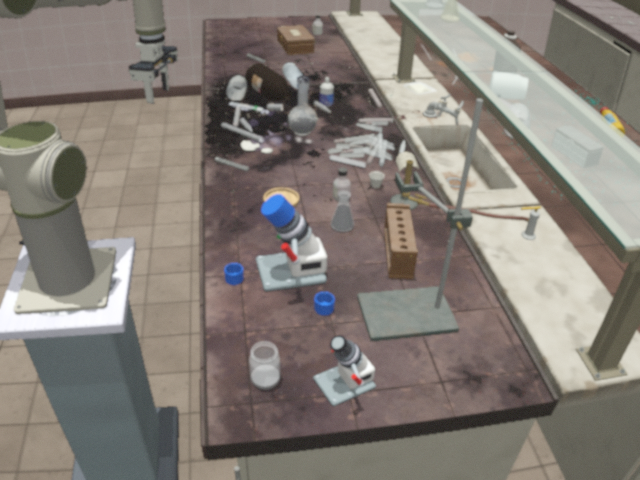

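The viewer stands at scene (300,280) / side (290,260), with the large blue cap on top. The pale rest is at scene (235,244), and the small viewer and two small caps are decoys.

```bash
cat > h.py <<'E'
from rig import status, grab_frame, camera_params
import cv2,numpy as np
from scipy.spatial.transform import Rotation as R
from scipy.optimize import least_squares
D=np.diag([1,-1,-1.])
def cam(n,s=None):
    p=camera_params(n);K=np.array([[p['fx'],0,p['cx']],[0,p['fy'],p['cy']],[0,0,1]])
    if n=='wrist':
        s=s or status.sense();T=np.eye(4);T[:3,:3]=R.from_quat(s['tcp_rot']).as_matrix();T[:3,3]=s['ee_pos'];T=T@p['hand_eye']
    else: T=p['T']
    return K,p['dist_coeffs'],T
def ray(c,uv):
    K,d,T=c;u=cv2.undistortPoints(np.array([[uv]],float),K,d)[0,0]
    v=T[:3,:3]@D@np.array([u[0],u[1],1]);return T[:3,3],v/np.linalg.norm(v)
def proj(c,P):
    K,d,T=c;Q=(np.atleast_2d(P)-T[:3,3])@T[:3,:3]@D
    return cv2.projectPoints(Q,np.zeros(3),np.zeros(3),K,d)[0][:,0]
def plane(c,uv,z):
    o,v=ray(c,uv);return o+v*(z-o[2])/v[2]
def tri(obs):
    A=np.zeros((3,3));b=np.zeros(3)
    for c,uv in obs:
        o,v=ray(c,uv);M=np.eye(3)-np.outer(v,v);A+=M;b+=M@o
    return np.linalg.solve(A,b)
E
python3 - <<'E'
from h import *
a=cv2.imread('pics/scene0.png');b=cv2.imread('pics/side0.png')
C=[cam('scene'),cam('side')]
cents=[]
for im,n in((a,'scene'),(b,'side')):
    h=cv2.cvtColor(im,cv2.COLOR_BGR2HSV)
    for nm,m in(('blue',cv2.inRange(h,(100,150,60),(125,255,255))),('red',cv2.inRange(h,(0,170,90),(6,255,255))|cv2.inRange(h,(174,170,90),(180,255,255))),('green',cv2.inRange(h,(45,100,50),(80,255,255))),('pale',cv2.inRange(h,(12,90,150),(25,200,255)))):
        k,l,st,ce=cv2.connectedComponentsWithStats(m)
        for i in range(1,k):
            if st[i,4]>=(4 if nm=='green' else 15):print(n,nm,st[i],ce[i].round(1))
print(plane(C[0],(234,244),.012),plane(C[1],(281,199),.012))
print('cap',tri([(C[0],(288,224)),(C[1],(279,213))]))
x=cv2.resize(a[195:320,235:355],None,fx=3.3,fy=3.3,interpolation=cv2.INTER_CUBIC)
y=cv2.resize(b[180:305,240:360],None,fx=3.3,fy=3.3,interpolation=cv2.INTER_CUBIC)
cv2.imwrite('pics/crop0.png',np.hstack([x,y]))
E
```

```text
scene blue [163 153  11  10  70] [168.1 157.6]
scene blue [271 208  34  34 815] [287.7 224.7]
scene blue [348 294  20  23 395] [357.1 305.3]
scene blue [240 299  21  23 418] [250.2 309.9]
scene red [313 250  14  19 124] [319.4 258.5]
scene red [461 327   6  13  61] [463.8 332.9]
scene green [134 182   5   2   7] [135.6 182.3]
scene green [290 252   4   5  14] [291.6 253.8]
scene green [424 324   2   2   4] [424.5 324.5]
scene pale [313 107  12   6  38] [319.4 108.9]
scene pale [102 113  44  12 231] [123.5 118.7]
scene pale [281 112  22   7  97] [291.6 115. ]
scene pale [268 122  12   3  20] [273.4 122.8]
scene pale [119 153   9   9  44] [122.3 156.3]
scene pale [354 211  13   4  23] [359.6 212.7]
scene pale [351 214  57  31 521] [378.5 229.9]
scene pale [215 234  37  18 354] [233.7 242.6]
scene pale [349 241  15  12  18] [356.2 246.3]
side blue [261 196  33  30 666] [277.6 210.5]
side blue [225 264  18  20 291] [233.5 273.4]
side blue [315 293  19  22 349] [323.9 303. ]
side red [282 243  13  16  62] [287.5 249.9]
side red [353 376   7   6  16] [355.6 378.5]
side pale [602 109  23  25 156] [614.5 119.9]
side pale [522 206  18   4  38] [531.6 207.5]
[0.55107121 0.27231075 0.012     ] [0.55156045 0.27175869 0.012     ]
cap [ 0.51341128 -0.03527377  0.1847134 ]
```

View pics/crop0.png

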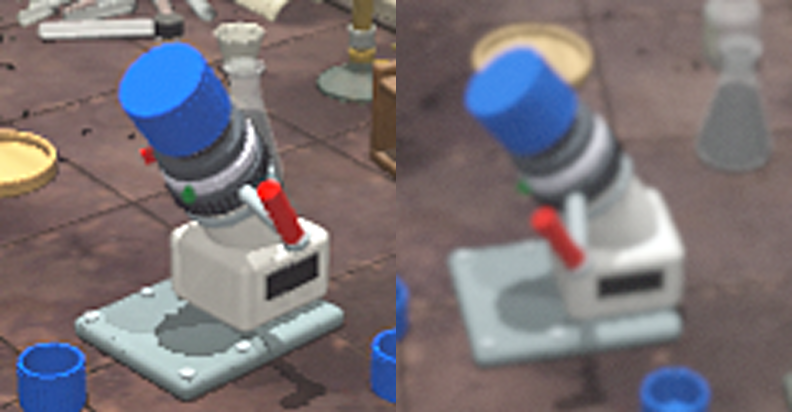

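The crop shows the handle (top at scene ≈(316.8,252.6), side ≈(284.5,245.8)). The green mark is at scene (291.6,253.8), the red rib at scene (280,242), and the foot corners are clear. Next I fit a model to these.

```bash
cat >> h.py <<'E'
def axis(psi): return np.array([-.5*np.cos(psi),-.5*np.sin(psi),np.cos(np.pi/6)])
def frame(psi):
    z=axis(psi);y=np.array([-np.sin(psi),np.cos(psi),0]);return np.c_[np.cross(y,z),y,z]
def pt(p,psi,r,a,d): return np.array(p)+frame(psi)@np.array([r*np.cos(a),r*np.sin(a),-d])
E
python3 - <<'E'
from h import *
C=[cam('scene'),cam('side')]
for uv in((258.3,292.6),(291,314.7),(338.6,291.4)):print('foot',plane(C[0],uv,.008))
cap=tri([(C[0],(287.7,224.7)),(C[1],(277.6,210.5))]);print(cap)
obs=lambda p,psi,ah,ag,ar:[(0,pt(p,psi,0,0,17.5e-3),(287.7,224.7),1),(1,pt(p,psi,0,0,17.5e-3),(277.6,210.5),1),
 (0,pt(p,psi,.095,ah,.036),(316.8,252.6),1),(1,pt(p,psi,.095,ah,.036),(284.5,245.8),1),
 (0,pt(p,psi,.095,ah,.078),(325.9,268.3),1),(1,pt(p,psi,.095,ah,.078),(293.9,259.4),1),
 (0,pt(p,psi,.041,ag,.069),(291.6,253.8),1),(1,pt(p,psi,.041,ag,.069),(278.5,236.7),1),(0,pt(p,psi,.041,ar,.056),(279.8,242),1)]
f=lambda x:np.concatenate([(proj(C[i],P)[0]-uv)*w for i,P,uv,w in obs(x[:3],*x[3:])])
s=least_squares(f,[*cap,0,-1.6,-2.2,-2.9],loss='soft_l1');print(s.x.round(4));print(s.fun.reshape(-1,2).round(1))
E
```

```text
foot [0.4671225  0.02469664 0.008     ]
foot [ 0.4721499 -0.0963127  0.008    ]
foot [ 0.61780651 -0.08236239  0.008     ]
[ 0.51144643 -0.03380783  0.18643038]
[ 0.5065 -0.0389  0.2028  0.1711 -1.8687 -2.8562 -3.9083]
[[ 2.6  0. ]
 [ 1.7 -0.1]
 [ 0.4  0. ]
 [-0.1  0.8]
 [-2.2 -3.4]
 [-0.1 -1.3]
 [ 0.1  0.8]
 [-1.1  0.5]
 [-0.6  0.1]]
```

```bash
cat >> h.py <<'E'
def goal(p,Rm,s=None):
    s=s or status.sense();R0=R.from_quat(s['tcp_rot']).as_matrix()
    d=R0.T@(np.array(p)-s['ee_pos'])*1000;w=R.from_matrix(R0.T@Rm).as_rotvec()
    print('row',d.round(1),w.round(3),'t',round(s['time_s'],2))
def tool(psi,g=0):  # tool z down the axis, x to robot side, turned g anticlockwise from above
    F=frame(psi)@R.from_euler('z',g).as_matrix();return np.c_[-F[:,0],F[:,1],-F[:,2]]
E
python3 - <<'E'
from h import *
p=np.array([.509,-.037,.202]);psi=.08
goal(p+.12*axis(psi),tool(psi))
E
```

```text
row [-434.6 -478.5  -79.5] [-0.118 -0.515 -0.434] t 0.1
```

Emit:
play_rows:
  commands:
    - [[93,-160,-175,-30,-0.05,-0.2,-0.16],[93,-434.6,-478.5,-79.5,-0.118,-0.515,-0.434],[93,-434.6,-478.5,-79.5,-0.118,-0.515,-0.434],[93,-434.6,-478.5,-79.5,-0.118,-0.515,-0.434],[93,-434.6,-478.5,-79.5,-0.118,-0.515,-0.434]]

```text
time_s: 0.6
ee_pos: [0.3027, 0.332, 0.2561]
tcp_rot: [-0.04, 0.965, 0.01, 0.259]
wrist_force: [0.1, -1.1, 1.7]
gripper_width: 1.002
grip_force: 0.0
```

```bash
python3 - <<'E'
from h import *
p=np.array([.509,-.037,.202]);psi=.08
goal(p+.12*axis(psi),tool(psi));print(status.sense()['ee_pos'])
E
```

```text
row [-124.3 -384.7   14.7] [0.001 0.001 0.003] t 0.6
[0.30274112 0.33197468 0.25605438]
```

Emit:
play_rows:
  commands:
    - [[93,-124.3,-384.7,14.7,0,0,0],[93,-124.3,-384.7,14.7,0,0,0],[93,-124.3,-384.7,14.7,0,0,0],[93,-124.3,-384.7,14.7,0,0,0],[93,-124.3,-384.7,14.7,0,0,0]]

```text
time_s: 1.1
ee_pos: [0.4211, 0.1342, 0.2891]
tcp_rot: [-0.037, 0.967, 0.008, 0.251]
wrist_force: [-0.3, 0.6, 0.9]
gripper_width: 1.001
grip_force: 0.0
```

```bash
python3 - <<'E'
from h import *
p=np.array([.509,-.037,.202]);psi=.08
goal(p+.12*axis(psi),tool(psi));print(status.sense()['ee_pos'])
E
```

```text
row [ -20.8 -177.7   -7.1] [-0.005 -0.016 -0.002] t 1.1
[0.42109455 0.13419285 0.28909586]
```

Emit:
play_rows:
  commands:
    - [[93,-20.8,-177.7,-7.1,-0.005,-0.016,0],[93,-20.8,-177.7,-7.1,-0.005,-0.016,0],[93,-20.8,-177.7,-7.1,-0.005,-0.016,0],[93,-20.8,-177.7,-7.1,-0.005,-0.016,0],[93,-20.8,-177.7,-7.1,-0.005,-0.016,0]]

```text
time_s: 1.6
ee_pos: [0.4474, -0.0482, 0.3057]
tcp_rot: [-0.031, 0.966, 0.008, 0.258]
wrist_force: [1.7, 0.2, 0.3]
gripper_width: 1.003
grip_force: 0.0
```

```bash
python3 - <<'E'
from h import *
s=status.sense();im=grab_frame('wrist')[:,:,::-1].copy()
np.savez('w1',**s);cv2.imwrite('pics/w1.png',im);c=cam('wrist',s)
p=np.array([.509,-.037,.202]);psi=.08
goal(p+.12*axis(psi),tool(psi))
h=cv2.cvtColor(im,cv2.COLOR_BGR2HSV)
for nm,m in(('blue',cv2.inRange(h,(100,150,60),(125,255,255))),('red',cv2.inRange(h,(0,170,90),(6,255,255))|cv2.inRange(h,(174,170,90),(180,255,255))),('green',cv2.inRange(h,(45,100,50),(80,255,255)))):
    k,l,st,ce=cv2.connectedComponentsWithStats(m)
    for i in range(1,k):
        if st[i,4]>=15:print(nm,st[i],ce[i].round(1))
E
```

```text
row [-1.7  3.4  0.6] [-0.005 -0.001 -0.012] t 1.65
blue [314   0  47  17 578] [336.6   6.5]
blue [ 188  145   43   46 1330] [207.7 165.8]
blue [ 297  179   89   91 5623] [340.4 221. ]
red [366 174   9   9  49] [369.5 177.9]
red [208 177  28  26 429] [221.4 188.6]
green [317 164   8  11  62] [320.6 168.4]
```

View pics/w1.png

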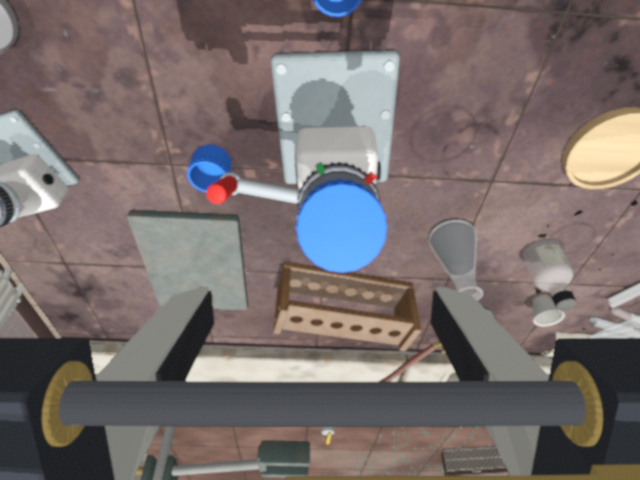

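The wrist view shows the cap disc at (341,222), the pin at (220,190), the red rib at (369.5,178) and the green mark at (320.6,168.4). The rest is at right (~(612,148)). Nothing else stands near the grasp.

```bash
cat >> h.py <<'E'
def bbox(c,P): q=proj(c,P);return np.r_[q.min(0),q.max(0)]
TH=np.linspace(0,2*np.pi,40)
def circ(p,psi,r,d,c0=(0,0)):
    return np.array([pt(p,psi,0,0,0)+frame(psi)@np.array([c0[0]+r*np.cos(t),c0[1]+r*np.sin(t),-d]) for t in TH])
E
python3 - <<'E'
from h import *
s=dict(np.load('w1.npz'));C=[cam('scene'),cam('side'),cam('wrist',s)]
capb=[(271,208,305,242),(261,196,294,226),(297,179,386,270)]
pinb=[(313,250,327,269),(282,243,295,259),(208,177,236,203)]
wt=[1,.7,1]
def f(x):
    p,psi,ah,ag,ar=x[:3],*x[3:];r=[]
    for c,b,b2,w in zip(C,capb,pinb,wt):
        r+=list(w*(bbox(c,np.r_[circ(p,psi,.03,-.005),circ(p,psi,.03,.04)])-b+.5))
        k=(.095*np.cos(ah),.095*np.sin(ah))
        r+=list(w*(bbox(c,np.r_[circ(p,psi,.008,.036,k),circ(p,psi,.008,.078,k)])-b2+.5))
    for i,P,uv in((0,pt(p,psi,.041,ag,.069),(291.6,253.8)),(1,pt(p,psi,.041,ag,.069),(278.5,236.7)),(2,pt(p,psi,.041,ag,.069),(320.6,168.4)),
       (0,pt(p,psi,.041,ar,.056),(279.8,242)),(2,pt(p,psi,.041,ar,.056),(369.5,177.9))): r+=list(proj(C[i],P)[0]-uv)
    return np.array(r)
S=least_squares(f,[.509,-.037,.202,.08,-1.8,-2.8,2.8],loss='soft_l1');print(S.x.round(4))
J=S.fun;np.set_printoptions(suppress=True);print(J[:24].reshape(-1,4).round(1));print(J[24:].round(1))
print('sd',np.sqrt(np.diag(np.linalg.inv(S.jac.T@S.jac))).round(4))
x=S.x;np.save('fit',x)
for uv in((274,53),(399,53),(285,185),(388,181)):print(plane(C[2],uv,.008).round(4))
# rest in wrist: outer rim
print('rest',plane(C[2],(612,148),.012))
p,psi=x[:3],x[3]
goal(p+.02*axis(psi)*1.5,tool(psi))
E
```

```text
[ 0.5088 -0.0313  0.1985  0.0602 -1.7876 -2.7847  2.4266]
[[ 1.9  0.4  1.8  1.2]
 [-1.1 -0.5 -0.6 -0.8]
 [ 2.  -1.4  2.3  1.1]
 [-0.8 -0.1  1.3  1.3]
 [-0.1  2.1  0.1  7.2]
 [-2.6 -1.3  1.3  1.5]]
[-0.4  1.3 -0.4  0.6 -0.5 -3.7 -0.5  0.6  2.7 -1.6]
sd [0.0013 0.0005 0.0013 0.0327 0.0286 0.0259 0.065 ]
[ 0.4698 -0.091   0.008 ]
[0.4623 0.0241 0.008 ]
[ 0.6255 -0.0804  0.008 ]
[0.6116 0.0402 0.008 ]
rest [0.54661659 0.27599002 0.012     ]
row [-0.3 10.  93.7] [ 0.004 -0.001  0.005] t 1.65
```

Emit:
play_rows:
  commands:
    - [[93,-0.3,10,40,0.004,0,0.005],[93,-0.3,10,80,0.004,0,0.005],[93,-0.3,10,115,0.004,0,0.005],[93,-0.3,10,137,0.004,0,0.005],[93,-0.3,10,137,0.004,0,0.005]]

```text
time_s: 2.15
ee_pos: [0.5142, -0.0216, 0.1826]
tcp_rot: [-0.036, 0.966, 0.011, 0.255]
wrist_force: [-0.7, -0.9, 0.2]
gripper_width: 1.002
grip_force: 0.0
```

Emit:
play_rows:
  commands:
    - [[45,0,0,0,0,0,0],[45,0,0,0,0,0,0],[45,0,0,0,0,0,0],[45,0,0,0,0,0,0],[45,0,0,0,0,0,0]]
  squeeze: 12

```text
time_s: 2.65
ee_pos: [0.5167, -0.0289, 0.1894]
tcp_rot: [-0.034, 0.965, 0.005, 0.26]
wrist_force: [0.2, -18.6, -0.8]
gripper_width: 0.655
grip_force: 12.0
```

Emit:
play_rows:
  commands:
    - [[45,0,-4,0,0,0,0],[45,0,-7,0,0,0,0],[45,0,-7,0,0,0,0]]

```text
time_s: 2.95
ee_pos: [0.5167, -0.0323, 0.1884]
tcp_rot: [-0.034, 0.965, 0.009, 0.259]
wrist_force: [-2.7, 0.3, 4.7]
gripper_width: 0.654
grip_force: 12.0
```

```bash
python3 - <<'E'
from h import *
x=np.load('fit.npy');p,psi=x[:3],.065
goal(p+.05*axis(psi),tool(psi));goal(p-.014*axis(psi),tool(psi))
E
```

```text
row [  1.7   1.8 -62.7] [0.003 0.001 0.005] t 2.95
row [1.7 1.6 1.3] [0.003 0.001 0.005] t 2.95
```

Emit:
play_rows:
  commands:
    - [[45,0,0,-12,0,0,0],[45,0,0,-28,0,0,0],[45,0,0,-48,0,0,0],[45,0,0,-75,0,0,0],[45,0,0,-100,0,0,0]]

```text
time_s: 3.45
ee_pos: [0.4658, -0.0353, 0.2744]
tcp_rot: [-0.034, 0.965, 0.009, 0.258]
wrist_force: [0.3, -0.5, -0.4]
gripper_width: 0.654
grip_force: 12.0
```

```bash
python3 - <<'E'
from h import *
from h import *
cv2.imwrite('pics/scene1.png',grab_frame('scene')[:,:,::-1])
a=cv2.imread('pics/scene1.png')
print(status.sense()['gripper_width'],status.sense()['grip_force'])
# vertical tool above rest, tool x toward robot base
q=np.array([.550,.273,.16]);b=np.arctan2(q[1],q[0])
Rm=np.c_[[-np.cos(b),-np.sin(b),0],[-np.sin(b),np.cos(b),0],[0,0,-1]]
goal(q,Rm)
cv2.imwrite('pics/c1.png',cv2.resize(a[120:300,190:350],None,fx=3,fy=3,interpolation=cv2.INTER_CUBIC))
h=cv2.cvtColor(a,cv2.COLOR_BGR2HSV)
k,l,st,ce=cv2.connectedComponentsWithStats(cv2.inRange(h,(12,90,150),(25,200,255)))
E
```

```text
0.6530270752885935 12.00029050000012
row [-31.4 302.2 155.9] [-0.105  0.52  -0.38 ] t 3.5
```

View pics/c1.png

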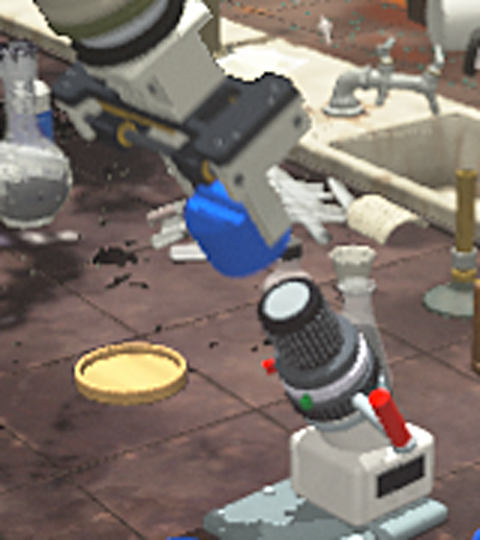

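```bash
python3 - <<'E'
from h import *
C=[cam('scene'),cam('side')]
b=cv2.imread('pics/side0.png')
def f(q):
    P=np.array([[q[0]+.05*np.cos(t),q[1]+.05*np.sin(t),z] for t in TH for z in(0,.014)])
    return bbox(C[0],P)-[215.3,233.7,252.7,254.7]
s=least_squares(f,[.55,.27]);print(s.x,s.fun)
P=np.array([[s.x[0]+.05*np.cos(t),s.x[1]+.05*np.sin(t),.014] for t in TH])
print(bbox(C[1],P))
q=np.r_[s.x,.16];bb=np.arctan2(q[1],q[0])
Rm=np.c_[[-np.cos(bb),-np.sin(bb),0],[-np.sin(bb),np.cos(bb),0],[0,0,-1]]
goal(q,Rm)
E
```

```text
[0.55662186 0.28163073] [-0.00293212  0.09418626  0.00300613 -0.08337935]
[264.7319037  186.94726034 300.0330777  206.27724425]
row [-37.7 310.4 159.5] [-0.107  0.52  -0.387] t 3.5
```

Emit:
play_rows:
  commands:
    - [[45,-5,50,-10,-0.03,0.13,-0.1],[45,-10,100,20,-0.05,0.26,-0.2],[45,-20,150,60,-0.08,0.39,-0.29],[45,-31,250,120,-0.105,0.52,-0.38],[45,-31,302,156,-0.105,0.52,-0.38]]

```text
time_s: 4.0
ee_pos: [0.5136, 0.1564, 0.2157]
tcp_rot: [-0.225, 0.974, 0.002, 0.004]
wrist_force: [1.1, -1.0, 1.1]
gripper_width: 0.649
grip_force: 12.0
```

```bash
cat >> h.py <<'E'
def vert(q,yaw=None):
    b=np.arctan2(q[1],q[0]) if yaw is None else yaw
    return np.c_[[-np.cos(b),-np.sin(b),0],[-np.sin(b),np.cos(b),0],[0,0,-1]]
E
python3 - <<'E'
from h import *
for z in(.16,.06):
  q=np.array([.551,.275,z]);goal(q,vert(q))
E
```

```text
row [-85.1  90.1  56.6] [ 0.001  0.008 -0.009] t 4.0
row [-84.3  89.9 156.6] [ 0.001  0.008 -0.009] t 4.0
```

Emit:
play_rows:
  commands:
    - [[45,-40,45,30,0,0,0],[45,-80,80,80,0,0.008,-0.009],[45,-90,92,120,0,0.008,-0.009],[45,-90,92,157,0,0.008,-0.009],[45,-90,92,157,0,0.008,-0.009]]

```text
time_s: 4.5
ee_pos: [0.5504, 0.2779, 0.0528]
tcp_rot: [-0.229, 0.973, 0.001, -0.004]
wrist_force: [-1.3, -0.2, -0.7]
gripper_width: 0.654
grip_force: 12.0
```

Emit:
play_rows:
  commands:
    - [[45,0,0,0,0,0,0],[45,0,0,0,0,0,0]]

```text
time_s: 4.7
ee_pos: [0.5556, 0.2776, 0.0621]
tcp_rot: [-0.228, 0.974, 0.001, 0.002]
wrist_force: [0.9, 0.0, 0.0]
gripper_width: 0.652
grip_force: 12.0
```

```bash
python3 - <<'E'
from h import *
q=np.array([.555,.279,.036]);goal(q,vert(q));s=status.sense();print(s['ee_pos'],s['wrist_force'])
E
```

```text
row [-0.   1.5 26.1] [ 0.002  0.004 -0.006] t 4.7
[0.5555648  0.27759672 0.0621019 ] [0.92584781 0.0465821  0.01699007]
```

Emit:
play_rows:
  commands:
    - [[45,0,1,10,0,0,0],[45,0,1,18,0,0,0],[45,0,1,24,0,0,0],[45,0,1,26,0,0,0],[45,0,1,26,0,0,0]]

```text
time_s: 5.2
ee_pos: [0.554, 0.2785, 0.0342]
tcp_rot: [-0.228, 0.974, 0.001, 0.001]
wrist_force: [0.7, 0.3, 0.2]
gripper_width: 0.648
grip_force: 12.0
```

Emit:
play_rows:
  commands:
    - [[45,0,0,1,0,0,0],[45,0,0,2,0,0,0],[45,0,0,3,0,0,0],[45,0,0,3,0,0,0]]

```text
time_s: 5.6
ee_pos: [0.5543, 0.2788, 0.0315]
tcp_rot: [-0.228, 0.974, 0.001, 0.001]
wrist_force: [0.0, -0.1, -1.4]
gripper_width: 0.653
grip_force: 12.0
```

Emit:
play_rows:
  commands:
    - [[45,0,0,1,0,0,0],[45,0,0,2,0,0,0],[45,0,0,3,0,0,0],[45,0,0,3,0,0,0]]

```text
time_s: 6.0
ee_pos: [0.5553, 0.2792, 0.0296]
tcp_rot: [-0.228, 0.974, 0.002, 0.002]
wrist_force: [1.0, 0.8, 5.0]
gripper_width: 0.655
grip_force: 12.0
```

Contact at 5 N. Releasing.

Emit:
play_rows:
  commands:
    - [[70,0,0,0,0,0,0],[93,0,0,0,0,0,0],[93,0,0,0,0,0,0],[93,0,0,0,0,0,0]]

```text
time_s: 6.4
ee_pos: [0.554, 0.2786, 0.0282]
tcp_rot: [-0.228, 0.974, 0.001, 0.001]
wrist_force: [0.0, 0.1, -0.5]
gripper_width: 0.948
grip_force: 0.0
```

Emit:
play_rows:
  commands:
    - [[93,0,0,-15,0,0,0],[93,0,0,-45,0,0,0],[93,0,0,-90,0,0,0],[93,0,0,-140,0,0,0],[93,0,0,-170,0,0,0]]

```text
time_s: 6.9
ee_pos: [0.5555, 0.2788, 0.2047]
tcp_rot: [-0.228, 0.974, 0.002, 0.004]
wrist_force: [0.4, 0.3, 0.7]
gripper_width: 1.003
grip_force: 0.0
```

```bash
python3 - <<'E'
from h import *
C=[cam('scene'),cam('side')]
a=grab_frame('scene')[:,:,::-1];b=grab_frame('side')[:,:,::-1];cv2.imwrite('pics/scene2.png',a);cv2.imwrite('pics/side2.png',b)
cp=lambda im,x,y:cv2.resize(im[y:y+110,x:x+130],None,fx=3,fy=3,interpolation=cv2.INTER_CUBIC)
cv2.imwrite('pics/c2.png',np.vstack([np.hstack([cp(a,190,170),cp(b,230,120)])[:280],np.hstack([cp(a,230,200),cp(b,230,180)])])[:600])
p=np.load('fit.npy')[:3];psi=.065
goal(p+.08*axis(psi),tool(psi))
E
```

```text
row [ 217.6 -241.4  -64.1] [ 0.107 -0.503  0.385] t 7.0
```

View pics/c2.png

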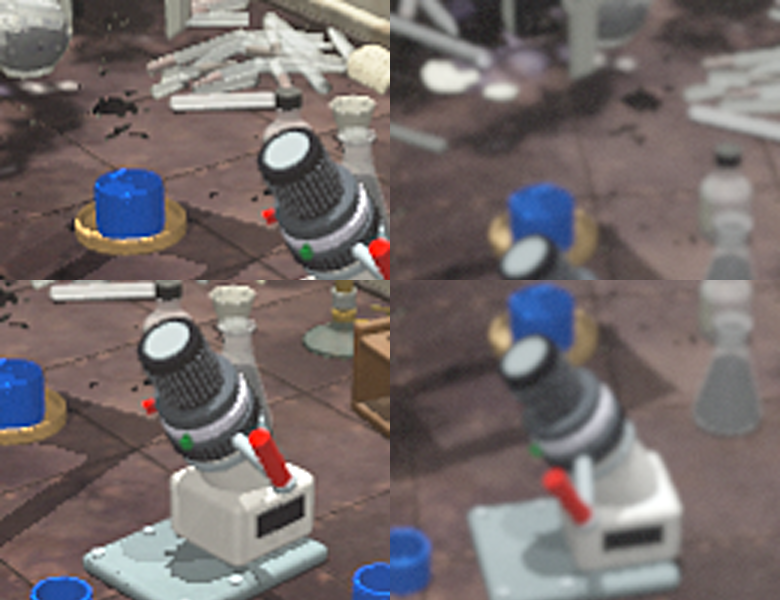

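The cap stands centred in the rest. The bare eyepiece shows at scene (286.4,220.5) and side (276.2,206.2). I'll head to a view above the eyepiece and take a wrist picture.

Emit:
play_rows:
  commands:
    - [[93,40,-40,-30,0.02,-0.1,0.08],[93,80,-80,-70,0.04,-0.2,0.16],[93,120,-130,-80,0.06,-0.3,0.24],[93,160,-180,-80,0.08,-0.4,0.32],[93,190,-215,-75,0.107,-0.503,0.385]]

```text
time_s: 7.5
ee_pos: [0.5014, 0.0891, 0.2691]
tcp_rot: [-0.041, 0.969, 0.007, 0.242]
wrist_force: [-1.2, -1.3, 0.4]
gripper_width: 1.002
grip_force: 0.0
```

```bash
python3 - <<'E'
from h import *
C=[cam('scene'),cam('side')]
print('eye',tri([(C[0],(286.4,220.5)),(C[1],(276.2,206.2))]))
p=np.load('fit.npy')[:3];psi=.065
goal(p+.09*axis(psi),tool(psi))
E
```

```text
eye [ 0.50866191 -0.03278532  0.19697757]
row [  38.8 -119.8  -28.2] [ 0.004 -0.035  0.018] t 7.5
```

Emit:
play_rows:
  commands:
    - [[93,13,-40,-10,0,-0.03,0.018],[93,26,-80,-20,0.004,-0.035,0.018],[93,39,-121,-28,0.004,-0.035,0.018],[93,39,-121,-28,0.004,-0.035,0.018],[93,39,-121,-28,0.004,-0.035,0.018]]

```text
time_s: 8.0
ee_pos: [0.4641, -0.0361, 0.275]
tcp_rot: [-0.03, 0.966, 0.008, 0.256]
wrist_force: [-0.6, 0.3, 1.1]
gripper_width: 0.998
grip_force: 0.0
```

```bash
python3 - <<'E'
from h import *
s=status.sense();im=grab_frame('wrist')[:,:,::-1].copy()
np.savez('w2',**s);cv2.imwrite('pics/w2.png',im)
cv2.imwrite('pics/w2c.png',cv2.resize(im[80:280,180:440],None,fx=3,fy=3,interpolation=cv2.INTER_CUBIC))
h=cv2.cvtColor(im,cv2.COLOR_BGR2HSV)
for nm,m in(('red',cv2.inRange(h,(0,170,90),(6,255,255))|cv2.inRange(h,(174,170,90),(180,255,255))),('green',cv2.inRange(h,(45,100,50),(80,255,255)))):
    k,l,st,ce=cv2.connectedComponentsWithStats(m)
    for i in range(1,k):
        if st[i,4]>=15:print(nm,st[i],ce[i].round(1))
E
```

```text
red [354 181  10  10  58] [358.6 185.6]
red [178 185  35  30 592] [195.5 198.2]
green [301 170   9  13  81] [305.1 175.7]
```

View pics/w2c.png

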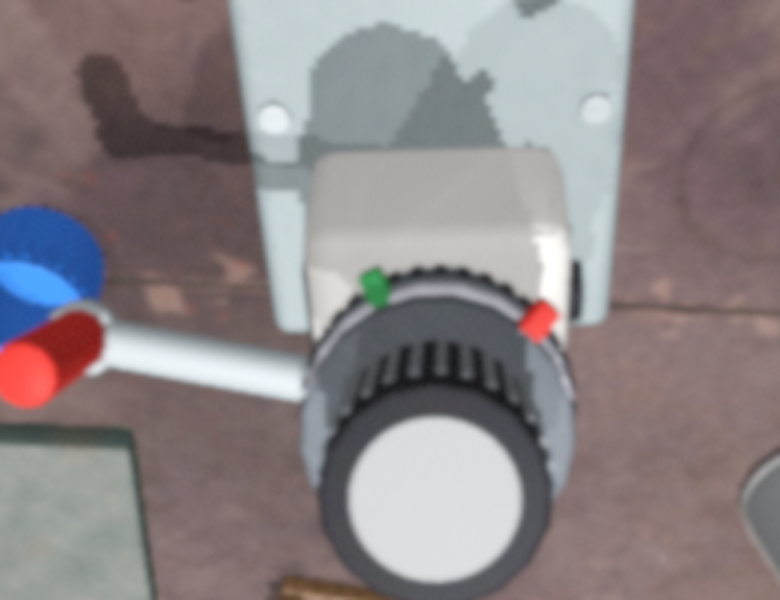

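In the crop, the eyepiece disc centre is at (325.2,246.5), the pin top at (190,205) and its base at ~(208,190). Green is at (305.1,175.7) and the red rib at (358.6,185.6).

```bash
python3 - <<'E'
from h import *
np.set_printoptions(suppress=True)
s=dict(np.load('w2.npz'));C=[cam('scene'),cam('side'),cam('wrist',s)]
def f(x):
    p,psi,ah,ag,ar=x[:3],*x[3:];r=[20*(psi-.067)/.4]
    for i,P,uv,w in((0,p,(286.4,220.5),1),(1,p,(276.2,206.2),.7),(2,p,(325.2,246.5),1),
      (2,pt(p,psi,.095,ah,.036),(190,205),1),(2,pt(p,psi,.095,ah,.078),(208,190),.5),
      (0,pt(p,psi,.095,ah,.036),(316.8,252.6),1),(1,pt(p,psi,.095,ah,.036),(284.5,245.8),.7),
      (0,pt(p,psi,.041,ag,.069),(291.6,253.8),1),(1,pt(p,psi,.041,ag,.069),(278.5,236.7),.7),(2,pt(p,psi,.041,ag,.069),(305.1,175.7),1),
      (0,pt(p,psi,.041,ar,.056),(279.8,242),1),(2,pt(p,psi,.041,ar,.056),(358.6,185.6),1)): r+=list(w*(proj(C[i],P)[0]-uv))
    return np.array(r)
S=least_squares(f,[.509,-.032,.198,.067,-1.8,-2.8,2.6],loss='soft_l1');x=S.x;print(x.round(4));print(S.fun[1:].reshape(-1,2).round(1))
np.save('fit2',x);p,psi,ah=x[:3],x[3],x[4]
print('turn',((x[5]-x[6])%(2*np.pi)))
h=pt(p,psi,.095,ah,.036);print(h)
a=axis(psi)
# tool y tangential at handle
for g in(ah+np.pi/2-np.pi/2, ah-np.pi/2+np.pi/2):
  pass
for g in(ah,ah+np.pi):
  print('g',g);goal(h+.03*a,tool(psi,g));goal(h-.022*a,tool(psi,g))
E
```

```text
[ 0.5119 -0.0309  0.1978  0.0793 -1.8198 -2.7796  2.4824]
[[ 0.8 -0.7]
 [ 0.9 -0.8]
 [ 0.1  5.6]
 [-0.3 -0.3]
 [-0.9  1.9]
 [-1.2 -0. ]
 [ 0.  -0.1]
 [ 0.8  1.1]
 [ 0.7  0.5]
 [ 0.  -1.1]
 [ 0.4  1.3]
 [ 1.2 -1. ]]
turn 1.0211766053825029
[ 0.51688554 -0.12287476  0.15490872]
g -1.819845683583101
row [ 19.  -92.   97.3] [-0.01   0.002  1.808] t 8.05
row [ 18.7 -91.6 149.3] [-0.01   0.002  1.808] t 8.05
g 1.3217469700066922
row [ 19.  -92.   97.3] [-0.002 -0.01  -1.333] t 8.05
row [ 18.7 -91.6 149.3] [-0.002 -0.01  -1.333] t 8.05
```

```bash
cat > m.py <<'E'
from h import *
p=np.array([.5095,-.0315,.197]);psi=.072;a=axis(psi)
def hp(ang,d=.036): return pt(p,psi,.095,ang,d)
def hang(P): # angle, radius, depth of world point
    l=frame(psi).T@(np.array(P)-p);return np.arctan2(l[1],l[0]),np.hypot(l[0],l[1]),-l[2]
E
python3 - <<'E'
from m import *
s=dict(np.load('w2.npz'));C=[cam('scene'),cam('side'),cam('wrist',s)]
h=tri([(C[0],(316.8,252.6)),(C[1],(284.5,245.8)),(C[2],(190,205))]);print(h,hang(h))
h=tri([(C[0],(316.8,252.6)),(C[2],(190,205))]);print(h,hang(h))
for r,uv,d in((.041,(305.1,175.7),.069),(.041,(358.6,185.6),.056)):
    S=least_squares(lambda t:proj(C[2],pt(p,psi,r,t[0],d))[0]-uv,[3.]);print(S.x,S.fun)
# handle angle from wrist
S=least_squares(lambda t:proj(C[2],pt(p,psi,.095,t[0],.036))[0]-(190,205),[-1.8]);print('ah',S.x,S.fun,hp(S.x[0]))
print(status.sense()['q'])
ah=S.x[0];np.save('ah',ah)
goal(hp(ah)+.04*a,tool(psi,ah-.1+np.pi))
E
```

```text
[ 0.51781492 -0.12348729  0.15467308] (np.float64(-1.7810956502174884), np.float64(0.09442749936427743), np.float64(0.037494190376260644))
[ 0.51917008 -0.12339597  0.15373432] (np.float64(-1.7737497375847961), np.float64(0.0942887427720637), np.float64(0.038986290245290725))
[3.52368502] [-1.66291437 -4.0088587 ]
[2.44606235] [ 2.36391493 -2.82738859]
ah [-1.78867074] [-2.28428654 -0.29139899] [ 0.51638839 -0.12399823  0.15555573]
[-0.34346909 -0.83977385  2.24322654  0.20824133  1.26325257 -1.9952226 ]
row [ 19.3 -93.   86.5] [ 1.000e-03 -7.000e-03 -1.258e+00] t 8.05
```

Emit:
play_rows:
  commands:
    - [[93,4,-20,10,0,0,0.15],[93,8,-40,20,0,0,0.3],[93,12,-60,30,0,0,0.45],[93,16,-80,35,0,0,0.6],[93,19,-92,40,0,0,0.75]]

```text
time_s: 8.55
ee_pos: [0.4745, -0.1239, 0.2296]
tcp_rot: [0.324, 0.911, 0.103, 0.233]
wrist_force: [-0.1, -0.3, -0.4]
gripper_width: 0.996
grip_force: 0.0
```

Emit:
play_rows:
  commands:
    - [[93,0,0,0,0,0,0.15],[93,0,0,0,0,0,0.3],[93,0,0,0,0,0,0.45],[60,0,0,0,0,0,0.6],[45,0,0,0,0,0,0.75]]

```text
time_s: 9.05
ee_pos: [0.4747, -0.1227, 0.2302]
tcp_rot: [0.635, 0.729, 0.182, 0.179]
wrist_force: [0.3, 0.3, -0.6]
gripper_width: 0.873
grip_force: 0.0
```

Emit:
play_rows:
  commands:
    - [[45,0,0,0,0,0,0.15],[45,0,0,0,0,0,0.3],[45,0,0,0,0,0,0.38],[45,0,0,0,0,0,0.38]]

```text
time_s: 9.45
ee_pos: [0.4746, -0.1229, 0.2302]
tcp_rot: [0.76, 0.598, 0.212, 0.143]
wrist_force: [0.2, -0.1, -0.7]
gripper_width: 0.531
grip_force: 0.0
```

```bash
python3 - <<'E'
from m import *
s=status.sense();im=grab_frame('wrist')[:,:,::-1].copy();np.savez('w3',**s);cv2.imwrite('pics/w3.png',im)
cv2.imwrite('pics/w3c.png',im)
ah=-1.785
print(s['q'],s['gripper_width'],s['wrist_force']);goal(hp(ah)+.02*a,tool(psi,ah-.1));goal(hp(ah)-.02*a,tool(psi,ah-.1))
E
```

```text
[-0.59530814 -0.69256979  2.24360422  0.33598161  1.19184055 -0.41936534] 0.5312097553432754 [ 0.1807244  -0.13386192 -0.6641126 ]
row [-3.8  0.7 65.6] [-0.007  0.002  0.007] t 9.5
row [ -3.7   1.  105.6] [-0.007  0.002  0.007] t 9.5
```

View pics/w3c.png

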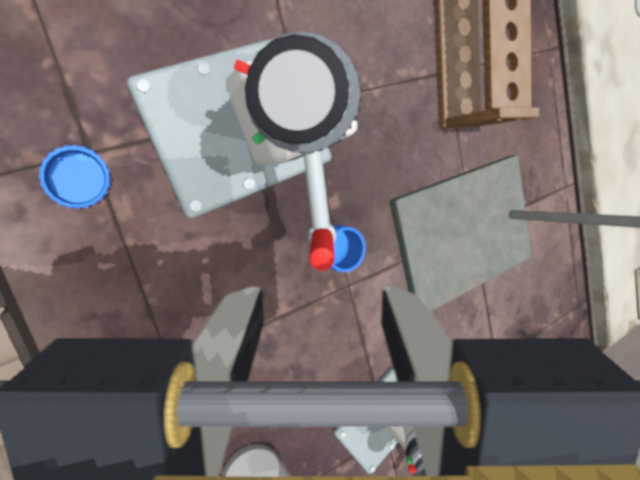

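Pin top is at (321,257) and eyepiece at (297,91). The pin is centred between the fingers in y.

```bash
python3 - <<'E'
from m import *
s=dict(np.load('w3.npz'));c=cam('wrist',s)
print(proj(c,[hp(-1.785),p]))
S=status.sense();R0=R.from_quat(s['tcp_rot']).as_matrix()
o,v=ray(c,(321,257));L=R0.T@(o-s['ee_pos']);V=R0.T@v;print('pin tool xyz at z=86mm',(L+V*(.0856-L[2])/V[2])*1000)
o,v=ray(c,(297,91));L=R0.T@(o-s['ee_pos']);V=R0.T@v;print('eye tool xyz at z=50',(L+V*(.050-L[2])/V[2])*1000, R0.T@(p-s['ee_pos'])*1000)
E
```

```text
[[322.32105729 257.93999844]
 [301.9358751   88.38546285]]
pin tool xyz at z=86mm [-3.59367469  0.16760763 85.6       ]
eye tool xyz at z=50 [ 89.26652175 -10.69746651  50.        ] [90.37527746 -8.38391985 49.40611743]
```

Emit:
play_rows:
  commands:
    - [[45,-3.6,0.2,35,0,0,0],[45,-3.6,0.2,65,0,0,0],[45,-3.6,0.2,88,0,0,0],[45,-3.6,0.2,103,0,0,0],[45,-3.6,0.2,105,0,0,0]]

```text
time_s: 10.0
ee_pos: [0.5246, -0.1234, 0.1361]
tcp_rot: [0.76, 0.598, 0.211, 0.142]
wrist_force: [0.3, -0.7, -0.7]
gripper_width: 0.483
grip_force: 0.0
```

Emit:
play_rows:
  commands:
    - [[20,0,0,0,0,0,0],[20,0,0,0,0,0,0],[20,0,0,0,0,0,0],[20,0,0,0,0,0,0],[20,0,0,0,0,0,0]]
  squeeze: 40

```text
time_s: 10.5
ee_pos: [0.5253, -0.1261, 0.1397]
tcp_rot: [0.761, 0.596, 0.212, 0.144]
wrist_force: [0.2, -0.3, 0.4]
gripper_width: 0.217
grip_force: 0.0
```

```bash
cat >> m.py <<'E'
def tang():
    s=status.sense();t,r,d=hang(s['ee_pos']);F=frame(psi);e=F@np.array([-np.sin(t),np.cos(t),0]);rr=F@np.array([np.cos(t),np.sin(t),0])
    print('tcp ang %.3f r %.4f d %.4f'%(t,r,d),'Ftan %.2f Frad %.2f Fax %.2f'%(s['wrist_force']@e,s['wrist_force']@rr,s['wrist_force']@a),'jaw',round(s['gripper_width']*93,1),'grip',s['grip_force'],'t',s['time_s'])
E
python3 - <<'E'
from m import *
tang()
t=hang(status.sense()['ee_pos'])[0]
for k in(-.1,-.2,-.3,-.4,-.5,-.6,-.7,-.8):print(k);goal(hp(t+k,.056),tool(psi,-1.885))
E
```

```text
tcp ang -1.786 r 0.0978 d 0.0541 Ftan 0.40 Frad 0.23 Fax 0.21 jaw 20.2 grip 0.0 t 10.5
-0.1
row [ 2.3 -9.7  1.9] [-0.004  0.005  0.002] t 10.5
-0.2
row [  2.8 -19.2   2. ] [-0.004  0.005  0.002] t 10.5
-0.3
row [  4.2 -28.6   2. ] [-0.004  0.005  0.002] t 10.5
-0.4
row [  6.6 -37.8   2. ] [-0.004  0.005  0.002] t 10.5
-0.5
row [  9.9 -46.7   2. ] [-0.004  0.005  0.002] t 10.5
-0.6
row [ 14.  -55.3   2.1] [-0.004  0.005  0.002] t 10.5
-0.7
row [ 19.  -63.3   2.1] [-0.004  0.005  0.002] t 10.5
-0.8
row [ 24.8 -70.9   2.1] [-0.004  0.005  0.002] t 10.5
```

Emit:
play_rows:
  commands:
    - [[20,1.5,-5,0,0,0,0],[20,2.3,-9.7,0,0,0,0],[20,2.5,-15,0,0,0,0],[20,2.8,-19.2,0,0,0,0],[20,3.5,-24,0,0,0,0]]

```text
time_s: 11.0
ee_pos: [0.5063, -0.1178, 0.1296]
tcp_rot: [0.761, 0.596, 0.212, 0.146]
wrist_force: [3.1, -4.7, 1.3]
gripper_width: 0.216
grip_force: 2.2
```

```bash
python3 - <<'E'
from m import *
tang()
E
```

```text
tcp ang -2.024 r 0.0954 d 0.0537 Ftan 4.85 Frad 3.08 Fax -0.27 jaw 20.1 grip 2.198260948061943 t 11.0
```

Emit:
play_rows:
  commands:
    - [[20,1.4,-9,0,0,0,0],[20,4,-17,0,0,0,0],[20,6.4,-23,0,0,0,0],[20,10.5,-31.3,0,0,0,0],[20,13,-35.3,0,0,0,0]]

```text
time_s: 11.5
ee_pos: [0.4774, -0.0944, 0.1128]
tcp_rot: [0.761, 0.596, 0.211, 0.143]
wrist_force: [1.6, -1.8, 0.4]
gripper_width: 0.217
grip_force: 0.9
```

```bash
python3 - <<'E'
from m import *
tang()
E
```

```text
tcp ang -2.455 r 0.0953 d 0.0547 Ftan 2.41 Frad 0.07 Fax -0.36 jaw 20.1 grip 0.938730351626873 t 11.5
```

Emit:
play_rows:
  commands:
    - [[20,2.5,-4,0,0,0,0],[20,5.5,-8,0,0,0,0],[20,8.3,-11.6,0,0,0,0],[20,8.3,-11.6,0,0,0,0]]

```text
time_s: 11.9
ee_pos: [0.4697, -0.0835, 0.1089]
tcp_rot: [0.761, 0.597, 0.211, 0.143]
wrist_force: [0.5, -0.4, 0.3]
gripper_width: 0.216
grip_force: 0.0
```

```bash
python3 - <<'E'
from m import *
tang();print(status.sense()['q'])
E
```

```text
tcp ang -2.601 r 0.0952 d 0.0545 Ftan 0.69 Frad -0.28 Fax 0.04 jaw 20.1 grip 0.0 t 11.9
[-0.49221974 -0.66904057  2.45339708  0.33271701  0.9358943  -0.39254361]
```

Emit:
play_rows:
  commands:
    - [[40,0,0,0,0,0,0],[40,0,0,0,0,0,0],[40,0,0,-12,0,0,0],[40,0,0,-25,0,0,0],[40,0,0,-36,0,0,0]]

```text
time_s: 12.4
ee_pos: [0.4519, -0.0854, 0.1408]
tcp_rot: [0.761, 0.596, 0.211, 0.143]
wrist_force: [-0.2, 0.5, 0.5]
gripper_width: 0.429
grip_force: 0.0
```

```bash
python3 - <<'E'
from m import *
tang();s=status.sense();print(s['q'][2],s['ee_pos']);g=-1.885
goal(s['ee_pos']+[.02,0,.09],tool(psi,g));goal(p+.045*a,tool(psi,g));goal(p-.028*a,tool(psi,g))
E
```

```text
tcp ang -2.593 r 0.0951 d 0.0181 Ftan -0.39 Frad -0.37 Fax 0.55 jaw 39.9 grip 0.0 t 12.4
2.4595920563759224 [ 0.45192763 -0.0853671   0.14075691]
row [ 17.5  59.3 -68.4] [-0.006  0.004  0.001] t 12.4
row [ 71.9  61.6 -63.7] [-0.006  0.004  0.001] t 12.4
row [72.2 62.1  9.3] [-0.006  0.004  0.001] t 12.4
```

Emit:
play_rows:
  commands:
    - [[60,6,20,-23,0,0,0],[93,12,40,-46,0,0,0],[93,20,59,-66,0,0,0],[93,45,61,-65,0,0,0],[93,72,61.6,-63.7,0,0,0]]

```text
time_s: 12.9
ee_pos: [0.4881, -0.0334, 0.2373]
tcp_rot: [0.761, 0.595, 0.212, 0.145]
wrist_force: [1.3, -0.5, 0.6]
gripper_width: 0.814
grip_force: 0.0
```

Emit:
play_rows:
  commands:
    - [[93,0,0,0,0,0,0],[93,0,0,0,0,0,0]]

```text
time_s: 13.1
ee_pos: [0.4873, -0.0325, 0.2354]
tcp_rot: [0.76, 0.597, 0.211, 0.143]
wrist_force: [0.3, -0.9, -0.9]
gripper_width: 0.977
grip_force: 0.0
```

```bash
python3 - <<'E'
from m import *
s=status.sense();g=-1.885;print(s['gripper_width'],s['q'].round(2))
goal(p-.028*a,tool(psi,g))
im=grab_frame('wrist')[:,:,::-1].copy();np.savez('w4',**s);cv2.imwrite('pics/w4.png',im)
h=cv2.cvtColor(im,cv2.COLOR_BGR2HSV)
for nm,m in(('red',cv2.inRange(h,(0,170,90),(6,255,255))|cv2.inRange(h,(174,170,90),(180,255,255))),('green',cv2.inRange(h,(45,100,50),(80,255,255)))):
    k,l,st,ce=cv2.connectedComponentsWithStats(m)
    for i in range(1,k):
        if st[i,4]>=15:print(nm,st[i],ce[i].round(1))
E
```

```text
0.9766257300981249 [-0.31 -0.75  2.27  0.2   1.15 -0.11]
row [-0.3  0.7 72.4] [-0.006  0.003  0.004] t 13.1
red [257 218  14  13 125] [263.5 224.1]
red [ 218  324   33   51 1002] [234.5 350.2]
```

View pics/w4.png

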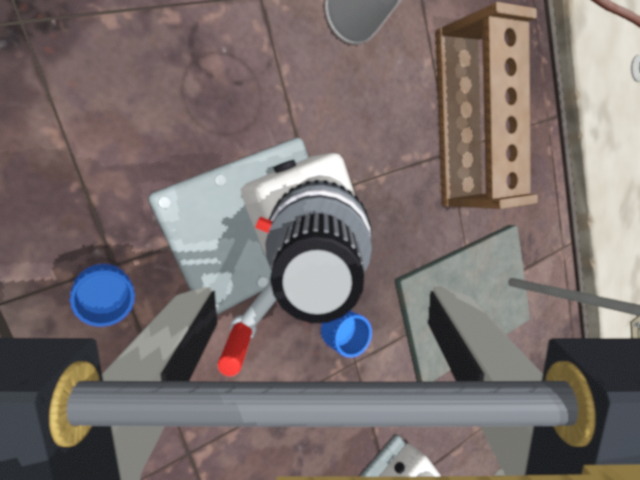

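Pin is now swung toward the robot (slack) and the eyepiece centre is at (318,282). The green mark is hidden behind the barrel in this view.

```bash
python3 - <<'E'
from m import *
s=dict(np.load('w4.npz'));c=cam('wrist',s);R0=R.from_quat(s['tcp_rot']).as_matrix()
o,v=ray(c,(318,282));L=R0.T@(o-s['ee_pos']);V=R0.T@v;print((L+V*(.0445-L[2])/V[2])*1000)
S=least_squares(lambda t:proj(c,pt(p,psi,.041,t[0],.056))[0]-(263.5,224.1),[2.5]);print(S.x,S.fun)
E
```

```text
[-2.93270473 -1.2293744  44.5       ]
[2.48767671] [-3.24347559 -1.05638832]
```

Emit:
play_rows:
  commands:
    - [[93,0,-0.5,20,0,0,0],[93,0,-0.5,40,0,0,0],[93,0,-0.5,58,0,0,0],[93,0,-0.5,70,0,0,0],[93,0,-0.5,72,0,0,0]]

```text
time_s: 13.65
ee_pos: [0.5214, -0.0315, 0.1704]
tcp_rot: [0.762, 0.596, 0.21, 0.143]
wrist_force: [0.6, 0.1, 0.1]
gripper_width: 1.002
grip_force: 0.0
```

Emit:
play_rows:
  commands:
    - [[35,0,0,0,0,0,0],[35,0,0,0,0,0,0],[35,0,0,0,0,0,0],[35,0,0,0,0,0,0],[35,0,0,0,0,0,0]]
  squeeze: 15

```text
time_s: 14.15
ee_pos: [0.5227, -0.0306, 0.1736]
tcp_rot: [0.761, 0.596, 0.212, 0.144]
wrist_force: [-0.2, 0.9, -0.0]
gripper_width: 0.62
grip_force: 0.0
```

```bash
python3 - <<'E'
from m import *
s=status.sense();print(s['gripper_width']*93,s['wrist_force'],R.from_quat(s['tcp_rot']).as_matrix().T@s['wrist_force'])
E
```

```text
57.62032613015539 [-0.24721044  0.85124575 -0.04179211] [ 0.76882992 -0.43936506 -0.05777375]
```

Emit:
play_rows:
  commands:
    - [[35,-2,0,0,0,0,0],[35,-2,0,0,0,0,0],[35,-2,0,0,0,0,0],[35,-2,0,0,0,0,0],[35,-2,0,0,0,0,0]]

```text
time_s: 14.65
ee_pos: [0.5206, -0.0315, 0.1716]
tcp_rot: [0.761, 0.597, 0.211, 0.142]
wrist_force: [-14.0, 4.3, 5.3]
gripper_width: 0.512
grip_force: 15.0
```

```bash
python3 - <<'E'
from m import *
s=status.sense();print(s['gripper_width']*93,s['grip_force'],R.from_quat(s['tcp_rot']).as_matrix().T@s['wrist_force'],s['moment']@a,R.from_quat(s['tcp_rot']).as_quat())
E
```

```text
47.578108355450645 15.006750226020813 [  2.1912924  -10.50145658 -11.31058318] 0.03935212053637599 [0.76099794 0.59698275 0.21053419 0.1420179 ]
```

Emit:
play_rows:
  commands:
    - [[35,0,-2,-1,0,0,0],[35,0,-2,-1.5,0,0,0],[35,0,-2,-1.5,0,0,-0.1],[35,0,-2,-1.7,0,0,-0.2],[35,0,-2,-1.8,0,0,-0.3]]

```text
time_s: 15.15
ee_pos: [0.5196, -0.0316, 0.1723]
tcp_rot: [0.662, 0.705, 0.188, 0.174]
wrist_force: [14.3, 2.4, -11.8]
gripper_width: 0.513
grip_force: 15.0
```

```bash
cat >> m.py <<'E'
def gs():
    s=status.sense();R0=R.from_quat(s['tcp_rot']).as_matrix();l=frame(psi).T@R0[:,1]
    print('g %.3f'%np.arctan2(-l[0],l[1]),'Ftool',(R0.T@s['wrist_force']).round(1),'Mz %.3f'%(s['moment']@a),'jaw %.1f'%(s['gripper_width']*93),s['grip_force'],'t',s['time_s'],s['q'].round(2))
E
python3 - <<'E'
from m import *
gs()
E
```

```text
g -1.580 Ftool [ 1.4  6.7 17.4] Mz -0.003 jaw 47.7 14.974909722805023 t 15.15 [-0.28 -0.59  2.29  0.21  0.96 -0.42]
```

Emit:
play_rows:
  commands:
    - [[35,0,0.7,0.9,0,0,-0.1],[35,0,0.7,0.8,0,0,-0.2],[35,0,0.7,0.6,0,0,-0.35],[35,0,0.7,0.5,0,0,-0.48],[35,0,0.7,0.4,0,0,-0.6]]

```text
time_s: 15.65
ee_pos: [0.52, -0.0314, 0.1732]
tcp_rot: [0.423, 0.869, 0.128, 0.221]
wrist_force: [-6.1, 2.3, 2.5]
gripper_width: 0.516
grip_force: 15.1
```

```bash
python3 - <<'E'
from m import *
gs()
im=grab_frame('scene')[:,:,::-1]
s=status.sense();w=grab_frame('wrist')[:,:,::-1].copy();np.savez('w5',**s);cv2.imwrite('pics/w5.png',w);cv2.imwrite('pics/scene5.png',im)
b=grab_frame('side')[:,:,::-1];cv2.imwrite('pics/side5.png',b)
for n,m_ in(('scene',im),('side',b),('wrist',w)):
    h=cv2.cvtColor(m_,cv2.COLOR_BGR2HSV)
    for nm,m in(('red',cv2.inRange(h,(0,150,80),(8,255,255))|cv2.inRange(h,(174,150,80),(180,255,255))),('green',cv2.inRange(h,(45,80,50),(80,255,255)))):
        k,l,st,ce=cv2.connectedComponentsWithStats(m)
        for i in range(1,k):
            if st[i,4]>=4 and (n=='wrist' or 250<ce[i][0]<340 and 200<ce[i][1]<290):print(n,nm,st[i],ce[i].round(1))
E
```

```text
g -0.978 Ftool [ 4.5 -1.7 -5.1] Mz -0.175 jaw 48.0 15.0538869202137 t 15.65 [-0.28 -0.59  2.28  0.21  0.96 -1.02]
scene red [284 247   5   5  18] [286.1 248.9]
scene red [282 264  15  19 129] [288.7 273.2]
scene green [290 251   4   6  17] [291.7 253.9]
side red [273 230   2   3   5] [273.6 230.8]
side red [256 248  14  15  82] [262.7 254.2]
side green [277 236   3   2   5] [278.2 236.4]
wrist red [238 251  21  21 286] [247.8 260.6]
wrist red [  89  254   69   64 2352] [122.8 285.9]
wrist green [240 269  10   4  20] [243.8 270.7]
```

```bash
python3 - <<'E'
from m import *
s=dict(np.load('w5.npz'));C={'scene':cam('scene'),'side':cam('side'),'wrist':cam('wrist',s)}
for n,gr,rd in(('scene',(291.7,253.9),(286.1,248.9)),('side',(278.2,236.4),(273.6,230.8)),('wrist',(243.8,270.7),(247.8,260.6))):
    c=C[n];o=[]
    for uv,d in((gr,.069),(rd,.0546)):
        S=least_squares(lambda t:proj(c,pt(p,psi,.041,t[0],d))[0]-uv,[-2.9]);o.append(S.x[0]);print(n,S.x,S.fun.round(1))
    print('remaining',o[0]-o[1])
c=C['scene']
for dp in(np.array([.003,0,0]),np.array([0,.003,0]),np.array([0,0,.003])):
    o=[least_squares(lambda t:proj(c,pt(p+dp,psi,.041,t[0],d))[0]-uv,[-2.9]).x[0] for uv,d in(((291.7,253.9),.069),((286.1,248.9),.0546))];print(o[0]-o[1])
w=cv2.imread('pics/w5.png');cv2.imwrite('pics/w5c.png',np.hstack([cv2.resize(w[200:340,180:310],None,fx=3,fy=3,interpolation=cv2.INTER_CUBIC),cv2.resize(cv2.imread('pics/scene5.png')[225:275,265:312],None,fx=8,fy=8.4,interpolation=cv2.INTER_CUBIC)]))
E
```

```text
scene [-2.78902258] [-0.2  1.8]
scene [-3.02675008] [-0.7  1.9]
remaining 0.237727505771824
side [-2.9051631] [-0.6  0.5]
side [-3.11765442] [-0.3  0.1]
remaining 0.21249131187555692
wrist [-2.63906477] [1.2 0.1]
wrist [-2.91791919] [-3.8 -1.4]
remaining 0.2788544217524991
0.23682876782214102
0.2218702464572413
0.21352966237411186
```

View pics/w5c.png

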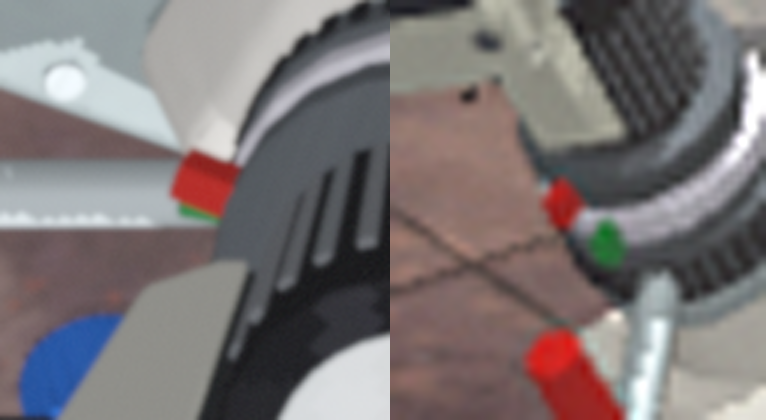

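The wrist view shows the rib just above the partly hidden green mark, still short of it. The scene view agrees: rib (286,249) is left of green (292,254), with ~0.2 rad remaining.

Emit:
play_rows:
  commands:
    - [[35,0,0,0,0,0,-0.1],[35,0,0,-0.2,0,0,-0.2],[35,0,0,-0.2,0,0,-0.2]]

```text
time_s: 16.1
ee_pos: [0.5198, -0.0314, 0.1734]
tcp_rot: [0.335, 0.907, 0.105, 0.233]
wrist_force: [-6.3, 2.4, 3.6]
gripper_width: 0.515
grip_force: 15.1
```

```bash
cat > marks.py <<'E'
from m import *
def marks():
    for n in('scene','side'):
        im=np.mean([grab_frame(n)[:,:,::-1].astype(float) for _ in range(2)],0).astype(np.uint8);c=cam(n)
        h=cv2.cvtColor(im,cv2.COLOR_BGR2HSV);o=[]
        for nm,m,d,e in(('green',cv2.inRange(h,(45,80,50),(80,255,255)),.069,(285,254) if n=='scene' else (275,234)),('red',cv2.inRange(h,(0,150,80),(8,255,255))|cv2.inRange(h,(174,150,80),(180,255,255)),.0543,(288,250) if n=='scene' else (276,232))):
            k,l,st,ce=cv2.connectedComponentsWithStats(m)
            L=[i for i in range(1,k) if 4<=st[i,4]<60 and np.hypot(*(ce[i]-e))<15]
            for i in L:
                S=least_squares(lambda t:proj(c,pt(p,psi,.041,t[0],d))[0]-ce[i],[-2.9]);o.append(S.x[0]);print(n,nm,st[i],ce[i].round(1),S.x.round(3),S.fun.round(1))
        if len(o)==2:print('remaining',o[0]-o[1])
E
python3 - <<'E'
from marks import *
gs();marks()
E
```

```text
g -0.780 Ftool [ 4.5 -0.5 -6.2] Mz 0.057 jaw 47.9 15.053280740976334 t 16.1 [-0.28 -0.59  2.28  0.21  0.96 -1.22]
scene green [290 251   4   6  19] [291.6 253.8] [-2.798] [-0.2  1.9]
scene red [287 247   4   5  16] [288.8 248.9] [-2.81] [-0.3  2.4]
remaining 0.01134143037782609
side green [277 236   3   2   5] [278.2 236.4] [-2.905] [-0.6  0.5]
side red [274 231   3   3   7] [275.3 232. ] [-2.906] [-1.   0.8]
remaining 0.0010341858825118067
```

Aligned within ~0.01 rad. Releasing and returning to the handle.

Emit:
play_rows:
  commands:
    - [[70,0,0,0,0,0,0],[93,0,0,0,0,0,0],[93,0,0,-10,0,0,0],[93,0,0,-30,0,0,0],[93,0,0,-55,0,0,0]]

```text
time_s: 16.8
ee_pos: [0.4921, -0.0338, 0.2213]
tcp_rot: [0.337, 0.906, 0.105, 0.232]
wrist_force: [0.2, -0.2, 0.4]
gripper_width: 0.893
grip_force: 0.0
```

Emit:
play_rows:
  commands:
    - [[93,0,0,-15,0,0,0],[93,0,0,-20,0,0,0.15],[93,0,0,-20,0,0,0.3],[93,0,0,-20,0,0,0.45],[93,0,0,-20,0,0,0.6]]

```text
time_s: 17.3
ee_pos: [0.4831, -0.0347, 0.2397]
tcp_rot: [0.592, 0.764, 0.17, 0.192]
wrist_force: [0.3, -0.6, -0.5]
gripper_width: 1.003
grip_force: 0.0
```

Emit:
play_rows:
  commands:
    - [[93,0,0,0,0,0,0.15],[93,0,0,0,0,0,0.3],[70,0,0,0,0,0,0.45],[50,0,0,0,0,0,0.5],[42,0,0,0,0,0,0.5]]

```text
time_s: 17.8
ee_pos: [0.4832, -0.0347, 0.2395]
tcp_rot: [0.761, 0.596, 0.212, 0.144]
wrist_force: [0.2, -0.2, -1.2]
gripper_width: 0.789
grip_force: 0.0
```

```bash
python3 - <<'E'
from marks import *
gs();marks();g=-1.885
s=status.sense();c=cam('wrist',s);im=grab_frame('wrist')[:,:,::-1];h=cv2.cvtColor(im,cv2.COLOR_BGR2HSV)
k,l,st,ce=cv2.connectedComponentsWithStats(cv2.inRange(h,(0,170,90),(6,255,255))|cv2.inRange(h,(174,170,90),(180,255,255)))
print([(st[i],ce[i].round(1)) for i in range(1,k) if st[i,4]>100])
P=lambda t:np.r_[circ(p,psi,.008,.036,(.095*np.cos(t),.095*np.sin(t))),circ(p,psi,.008,.078,(.095*np.cos(t),.095*np.sin(t)))]
for t in(-2.5,-2.55,-2.6,-2.65):print(t,bbox(c,P(t)).round(0))
t=-2.58
goal(hp(t)+.05*a,tool(psi,g));goal(hp(t)+.018*a,tool(psi,g));goal(hp(t)-.018*a,tool(psi,g))
E
```

```text
g -1.884 Ftool [-0.4 -0.3  1.1] Mz 0.085 jaw 73.4 0.0 t 17.8 [-0.32 -0.77  2.27  0.21  1.16 -0.12]
scene green [290 251   4   6  18] [291.7 253.7] [-2.793] [-0.2  1.9]
scene red [287 247   4   5  16] [288.9 249. ] [-2.805] [-0.2  2.4]
remaining 0.012003424503580273
side green [277 236   3   2   5] [278.2 236.4] [-2.905] [-0.6  0.5]
side red [274 231   3   3   6] [275.2 232.2] [-2.9] [-0.8  0.7]
remaining -0.00536861671988742
[]
-2.5 [227. 320. 261. 372.]
-2.55 [221. 316. 255. 368.]
-2.6 [215. 312. 250. 364.]
-2.65 [209. 308. 245. 359.]
row [-70.9 -59.3  36.1] [-0.005  0.004  0.003] t 18.05
row [-70.8 -59.2  68.1] [-0.005  0.004  0.003] t 18.05
row [-70.7 -59.  104.1] [-0.005  0.004  0.003] t 18.05
```

Emit:
play_rows:
  commands:
    - [[60,-27,0,0,0,0,0],[50,-52,-2,2,0,0,0],[42,-59,-20,23,0,0,0],[42,-65,-40,47,0,0,0],[42,-70.8,-59.2,68,0,0,0]]

```text
time_s: 18.55
ee_pos: [0.4521, -0.0865, 0.1399]
tcp_rot: [0.761, 0.596, 0.211, 0.144]
wrist_force: [-0.1, -0.3, 0.5]
gripper_width: 0.453
grip_force: 0.0
```

Emit:
play_rows:
  commands:
    - [[42,0,0,0,0,0,0],[42,0,0,0,0,0,0]]

```text
time_s: 18.75
ee_pos: [0.4527, -0.0862, 0.1416]
tcp_rot: [0.761, 0.596, 0.212, 0.144]
wrist_force: [0.5, -0.5, -0.1]
gripper_width: 0.451
grip_force: 0.0
```

```bash
python3 - <<'E'
from m import *
gs();tang();s=status.sense();c=cam('wrist',s);im=grab_frame('wrist')[:,:,::-1];h=cv2.cvtColor(im,cv2.COLOR_BGR2HSV)
k,l,st,ce=cv2.connectedComponentsWithStats(cv2.inRange(h,(0,150,70),(8,255,255))|cv2.inRange(h,(174,150,70),(180,255,255)))
print([(st[i],ce[i].round(1)) for i in range(1,k) if st[i,4]>60])
for t in(-2.5,-2.55,-2.6,-2.65):print(t,proj(c,[hp(t,.036),hp(t,.078)]).round(0).tolist())
goal(hp(-2.58,.0545),tool(psi,-1.885))
E
```

```text
g -1.884 Ftool [-0.4  0.5  0.3] Mz -0.001 jaw 42.0 0.0 t 18.75 [-0.53 -0.79  2.46  0.32  1.05 -0.39]
tcp ang -2.580 r 0.0948 d 0.0177 Ftan 0.64 Frad -0.03 Fax -0.31 jaw 42.0 grip 0.0 t 18.75
[(array([379, 175,  22,  21, 272], dtype=int32), array([389.7, 184.7])), (array([ 307,  257,   33,   61, 1639], dtype=int32), array([323. , 288.5]))]
-2.5 [[333.0, 308.0], [332.0, 274.0]]
-2.55 [[325.0, 302.0], [325.0, 269.0]]
-2.6 [[317.0, 296.0], [318.0, 264.0]]
-2.65 [[309.0, 289.0], [312.0, 258.0]]
row [-0.1 -1.5 37.7] [-0.003  0.004  0.002] t 18.8
```

Emit:
play_rows:
  commands:
    - [[42,0,0,12,0,0,0],[42,0,0,25,0,0,0],[42,0,0,36,0,0,0],[20,0,0,37,0,0,0],[20,0,0,37,0,0,0]]
  squeeze: 40

```text
time_s: 19.3
ee_pos: [0.4717, -0.0851, 0.1105]
tcp_rot: [0.76, 0.597, 0.212, 0.144]
wrist_force: [0.5, -0.5, -0.4]
gripper_width: 0.325
grip_force: 0.0
```

Emit:
play_rows:
  commands:
    - [[20,0,0,0,0,0,0],[20,0,0,0,0,0,0],[20,0,0,0,0,0,0]]

```text
time_s: 19.6
ee_pos: [0.4711, -0.0852, 0.1097]
tcp_rot: [0.761, 0.596, 0.212, 0.144]
wrist_force: [0.2, -0.6, -0.1]
gripper_width: 0.22
grip_force: 0.0
```

```bash
python3 - <<'E'
from m import *
tang()
t=-2.58
for k in np.arange(.1,1.8,.1):
    print(round(t+k,2),end=' ');goal(hp(t+k,.055),tool(psi,-1.885))
E
```

```text
tcp ang -2.577 r 0.0949 d 0.0545 Ftan 0.59 Frad 0.29 Fax -0.19 jaw 20.5 grip 0.0 t 19.6
-2.48 row [-5.6  7.3  0.5] [-0.004  0.004  0.002] t 19.6
-2.38 row [-10.5  15.4   0.4] [-0.004  0.004  0.002] t 19.6
-2.28 row [-14.6  24.    0.4] [-0.004  0.004  0.002] t 19.6
-2.18 row [-17.9  32.9   0.4] [-0.004  0.004  0.002] t 19.6
-2.08 row [-20.2  42.1   0.4] [-0.004  0.004  0.002] t 19.6
-1.98 row [-21.6  51.5   0.4] [-0.004  0.004  0.002] t 19.6
-1.88 row [-22.   61.    0.3] [-0.004  0.004  0.002] t 19.6
-1.78 row [-21.5  70.5   0.3] [-0.004  0.004  0.002] t 19.6
-1.68 row [-20.   79.9   0.2] [-0.004  0.004  0.002] t 19.6
-1.58 row [-17.7  89.    0.2] [-0.004  0.004  0.002] t 19.6
-1.48 row [-14.4  98.    0.1] [-0.004  0.004  0.002] t 19.6
-1.38 row [-1.020e+01  1.065e+02  1.000e-01] [-0.004  0.004  0.002] t 19.6
-1.28 row [ -5.2 114.6   0. ] [-0.004  0.004  0.002] t 19.6
-1.18 row [  0.5 122.1  -0. ] [-0.004  0.004  0.002] t 19.6
-1.08 row [ 7.00e+00  1.29e+02 -1.00e-01] [-0.004  0.004  0.002] t 19.6
-0.98 row [ 1.420e+01  1.353e+02 -1.000e-01] [-0.004  0.004  0.002] t 19.6
-0.88 row [ 21.9 140.8  -0.2] [-0.004  0.004  0.002] t 19.6
```

Emit:
play_rows:
  commands:
    - [[20,-5.6,7.3,0.4,0,0,0],[20,-10.5,15.4,0.4,0,0,0],[20,-14.6,24,0.4,0,0,0],[20,-17.9,32.9,0.4,0,0,0],[20,-17.9,32.9,0.4,0,0,0]]

```text
time_s: 20.1
ee_pos: [0.4954, -0.1111, 0.1215]
tcp_rot: [0.761, 0.596, 0.211, 0.144]
wrist_force: [-1.0, -0.4, -0.7]
gripper_width: 0.216
grip_force: 0.0
```

```bash
python3 - <<'E'
from m import *
tang()
E
```

```text
tcp ang -2.182 r 0.0956 d 0.0555 Ftan -0.81 Frad 0.96 Fax -0.12 jaw 20.1 grip 0.0 t 20.1
```

Emit:
play_rows:
  commands:
    - [[20,-2.3,9.2,0,0,0,0],[20,-3.7,18.6,0,0,0,0],[20,-4.1,28.1,0,0,0,0],[20,-4.1,28.1,0,0,0,0]]

```text
time_s: 20.5
ee_pos: [0.5197, -0.1218, 0.1353]
tcp_rot: [0.761, 0.596, 0.212, 0.145]
wrist_force: [-0.5, -0.3, 0.3]
gripper_width: 0.217
grip_force: 0.0
```

```bash
python3 - <<'E'
from m import *
tang()
E
```

```text
tcp ang -1.867 r 0.0949 d 0.0553 Ftan -0.24 Frad 0.32 Fax 0.51 jaw 20.2 grip 0.0 t 20.5
```

Emit:
play_rows:
  commands:
    - [[20,0.5,9.5,0,0,0,0],[20,2,18.9,0,0,0,0],[20,2,18.9,0,0,0,0]]

```text
time_s: 20.8
ee_pos: [0.5355, -0.124, 0.1438]
tcp_rot: [0.761, 0.596, 0.212, 0.144]
wrist_force: [-0.3, -0.8, 1.4]
gripper_width: 0.218
grip_force: 0.0
```

```bash
python3 - <<'E'
from m import *
tang()
E
```

```text
tcp ang -1.676 r 0.0947 d 0.0557 Ftan 0.51 Frad 0.71 Fax 1.39 jaw 20.3 grip 0.0 t 20.8
```

Emit:
play_rows:
  commands:
    - [[20,2.3,9.1,0,0,0,0],[20,5.6,18.1,0,0,0,0],[20,5.6,18.1,0,0,0,0]]

```text
time_s: 21.1
ee_pos: [0.5512, -0.1228, 0.1523]
tcp_rot: [0.761, 0.597, 0.211, 0.143]
wrist_force: [-1.8, -0.5, -0.6]
gripper_width: 0.216
grip_force: 1.0
```

```bash
python3 - <<'E'
from m import *
tang()
E
```

```text
tcp ang -1.487 r 0.0944 d 0.0562 Ftan -1.88 Frad 0.17 Fax 0.43 jaw 20.1 grip 1.0031246021389961 t 21.1
```

Emit:
play_rows:
  commands:
    - [[20,2,4.3,0,0,0,0],[20,4.2,8.5,0,0,0,0],[20,6.7,12.6,0,0,0,0],[20,9.2,16.6,0,0,0,0]]

```text
time_s: 21.5
ee_pos: [0.5653, -0.1183, 0.1599]
tcp_rot: [0.761, 0.597, 0.21, 0.143]
wrist_force: [-13.4, -3.4, -0.6]
gripper_width: 0.217
grip_force: 5.2
```

```bash
python3 - <<'E'
from m import *
tang()
E
```

```text
tcp ang -1.309 r 0.0938 d 0.0568 Ftan -12.30 Frad -0.76 Fax 6.26 jaw 20.2 grip 5.175569951534271 t 21.5
```

Emit:
play_rows:
  commands:
    - [[20,2.8,3.8,0,0,0,0],[20,5.7,7.5,0,0,0,0],[20,5.7,7.5,0,0,0,0]]

```text
time_s: 21.8
ee_pos: [0.5728, -0.1145, 0.1642]
tcp_rot: [0.761, 0.597, 0.21, 0.142]
wrist_force: [-11.3, -3.3, -1.6]
gripper_width: 0.215
grip_force: 4.6
```

```bash
python3 - <<'E'
from m import *
tang()
E
```

```text
tcp ang -1.209 r 0.0934 d 0.0570 Ftan -10.92 Frad -1.50 Fax 4.38 jaw 20.0 grip 4.593633413314819 t 21.8
```

Emit:
play_rows:
  commands:
    - [[20,0,0,0,0,0,0],[20,0,0,0,0,0,0],[20,0,0,0,0,0,0]]

```text
time_s: 22.1
ee_pos: [0.5728, -0.1145, 0.1642]
tcp_rot: [0.761, 0.597, 0.21, 0.142]
wrist_force: [-9.5, -2.8, -2.0]
gripper_width: 0.214
grip_force: 4.4
```

```bash
python3 - <<'E'
from marks import *
tang();marks();tang()
E
```

```text
tcp ang -1.209 r 0.0933 d 0.0570 Ftan -9.53 Frad -1.37 Fax 3.08 jaw 19.9 grip 4.409855604171753 t 22.1
scene green [290 251   4   6  18] [291.6 253.9] [-2.795] [-0.2  1.7]
scene red [287 247   4   5  17] [288.7 248.9] [-2.818] [-0.3  2.5]
remaining 0.023205192170402178
side green [277 236   3   2   5] [278.2 236.4] [-2.905] [-0.6  0.5]
side red [274 231   3   3   7] [275.  231.7] [-2.953] [-1.   0.7]
remaining 0.04831860382725672
tcp ang -1.209 r 0.0934 d 0.0570 Ftan -9.58 Frad -1.63 Fax 2.98 jaw 20.2 grip 4.401955604553223 t 22.3
```

Emit:
play_rows:
  commands:
    - [[20,0.6,0.8,0,0,0,0],[20,1.2,1.6,0,0,0,0],[20,1.8,2.4,0,0,0,0],[20,2.4,3.2,0,0,0,0]]

```text
time_s: 22.7
ee_pos: [0.5754, -0.1132, 0.1656]
tcp_rot: [0.761, 0.597, 0.209, 0.142]
wrist_force: [-15.8, -4.0, -0.9]
gripper_width: 0.219
grip_force: 5.8
```

```bash
python3 - <<'E'
from m import *
tang()
E
```

```text
tcp ang -1.174 r 0.0935 d 0.0571 Ftan -14.33 Frad -2.86 Fax 7.25 jaw 20.4 grip 5.8132123947143555 t 22.7
```

Emit:
play_rows:
  commands:
    - [[20,0,0,0,0,0,0],[20,0,0,0,0,0,0],[20,0,0,0,0,0,0],[20,0,0,0,0,0,0]]

```text
time_s: 23.1
ee_pos: [0.5754, -0.1132, 0.1656]
tcp_rot: [0.761, 0.597, 0.21, 0.142]
wrist_force: [-14.3, -4.4, -1.1]
gripper_width: 0.218
grip_force: 5.7
```

```bash
python3 - <<'E'
from m import *
tang()
E
```

```text
tcp ang -1.174 r 0.0935 d 0.0571 Ftan -13.46 Frad -1.99 Fax 6.36 jaw 20.3 grip 5.658849477767944 t 23.1
```

Emit:
play_rows:
  commands:
    - [[26,0,0,0,0,0,0],[26,-1,-1.3,0,0,0,0],[26,-1.8,-2.4,0,0,0,0],[26,-2,-2.7,0,0,0,0],[26,-2,-2.7,0,0,0,0]]

```text
time_s: 23.6
ee_pos: [0.5753, -0.1144, 0.167]
tcp_rot: [0.761, 0.596, 0.212, 0.144]
wrist_force: [-0.7, -0.0, 0.3]
gripper_width: 0.28
grip_force: 0.0
```

```bash
python3 - <<'E'
from m import *
tang()
E
```

```text
tcp ang -1.173 r 0.0949 d 0.0558 Ftan -0.43 Frad -0.19 Fax 0.59 jaw 26.1 grip 0.0 t 23.6
```

Emit:
play_rows:
  commands:
    - [[42,0,0,0,0,0,0],[42,0,0,0,0,0,0],[42,0,0,-15,0,0,0],[42,0,0,-35,0,0,0],[42,0,0,-60,0,0,0]]

```text
time_s: 24.1
ee_pos: [0.5446, -0.116, 0.2181]
tcp_rot: [0.761, 0.596, 0.211, 0.143]
wrist_force: [0.4, 0.8, 0.4]
gripper_width: 0.45
grip_force: 0.0
```

Emit:
play_rows:
  commands:
    - [[42,0,0,-30,0,0,0],[42,0,0,-40,0,0,0],[42,0,0,-40,0,0,0]]

```text
time_s: 24.4
ee_pos: [0.5263, -0.1184, 0.2555]
tcp_rot: [0.761, 0.596, 0.212, 0.146]
wrist_force: [0.3, 0.1, -0.6]
gripper_width: 0.452
grip_force: 0.0
```

```bash
python3 - <<'E'
from marks import *
tang();marks()
c=cam('scene');im=grab_frame('scene')[:,:,::-1];h=cv2.cvtColor(im,cv2.COLOR_BGR2HSV)
k,l,st,ce=cv2.connectedComponentsWithStats(cv2.inRange(h,(0,170,90),(6,255,255))|cv2.inRange(h,(174,170,90),(180,255,255)))
for i in range(1,k):
    if st[i,4]>60:
        P=lambda t:np.r_[circ(p,psi,.008,.036,(.095*np.cos(t),.095*np.sin(t))),circ(p,psi,.008,.076,(.095*np.cos(t),.095*np.sin(t)))]
        S=least_squares(lambda t:bbox(c,P(t[0]))-np.r_[st[i,:2],st[i,:2]+st[i,2:4]],[-1.3]);print(st[i],ce[i],S.x,S.fun.round(1))
k,l,st,ce=cv2.connectedComponentsWithStats(cv2.inRange(h,(100,150,60),(125,255,255)))
print([(st[i],ce[i].round(1)) for i in range(1,k) if st[i,4]>100])
E
```

```text
tcp ang -1.159 r 0.0959 d -0.0454 Ftan 0.01 Frad -0.05 Fax -0.71 jaw 42.0 grip 0.0 t 24.4
scene green [290 251   4   6  18] [291.6 253.9] [-2.795] [-0.2  1.7]
scene red [287 247   4   5  17] [288.7 248.9] [-2.818] [-0.3  2.5]
remaining 0.023205192170402178
side green [278 236   2   2   4] [278.5 236.5] [-2.876] [-0.7  0.7]
side red [274 231   3   3   8] [274.9 231.9] [-2.946] [-0.8  0.6]
remaining 0.07071575204007141
[327 230  14  19 131] [333.84732824 238.6870229 ] [-1.20802474] [ 0.6  0.7  0.3 -0.3]
[461 327   6  13  61] [463.7704918 332.8852459] [-1.37988773] [-136.7  -90.4 -129.   -85.4]
[(array([221, 226,  24,  24, 478], dtype=int32), array([232.6, 237.3])), (array([347, 294,  21,  23, 395], dtype=int32), array([357.1, 305.3])), (array([240, 299,  21,  23, 419], dtype=int32), array([250.2, 309.9]))]
```

```bash
python3 - <<'E'
from m import *
goal(p+.09*a,tool(psi,.1))
E
```

```text
row [ 71.4 -60.9 -47.5] [-0.009 -0.005 -1.984] t 24.65
```

Emit:
play_rows:
  commands:
    - [[42,20,5,-5,0,0,-0.15],[42,40,10,-10,0,0,-0.3],[42,60,15,-20,0,0,-0.45],[42,80,18,-30,0,0,-0.6],[42,85,19,-38,0,0,-0.75]]

```text
time_s: 25.15
ee_pos: [0.5403, -0.0395, 0.3079]
tcp_rot: [0.486, 0.836, 0.144, 0.211]
wrist_force: [-0.8, -0.2, 0.0]
gripper_width: 0.451
grip_force: 0.0
```

Emit:
play_rows:
  commands:
    - [[42,0,0,0,0,0,-0.15],[42,0,0,0,0,0,-0.3],[42,0,0,0,0,0,-0.45],[42,0,0,0,0,0,-0.6],[42,0,0,0,0,0,-0.75]]

```text
time_s: 25.65
ee_pos: [0.5398, -0.041, 0.3065]
tcp_rot: [0.147, 0.956, 0.056, 0.249]
wrist_force: [-0.1, 0.2, 0.9]
gripper_width: 0.448
grip_force: 0.0
```

```bash
python3 - <<'E'
from m import *
gs();goal(p+.09*a,tool(psi,.1))
E
```

```text
g -0.377 Ftool [-0.2  0.3 -0.8] Mz 0.018 jaw 41.7 0.0 t 25.65 [-0.29 -0.57  2.03  0.19  1.2  -1.58]
row [ 79.1 -18.8  -9.3] [-0.003 -0.008 -0.477] t 25.65
```

Emit:
play_rows:
  commands:
    - [[42,30,-8,-5,0,0,-0.15],[42,60,-15,-8,0,0,-0.3],[42,79,-19,-9,0,0,-0.45],[42,79,-19,-9,0,0,-0.48],[42,79,-19,-9,0,0,-0.48]]

```text
time_s: 26.15
ee_pos: [0.4646, -0.0346, 0.275]
tcp_rot: [-0.081, 0.963, -0.004, 0.255]
wrist_force: [-0.7, -0.7, 0.1]
gripper_width: 0.453
grip_force: 0.0
```

```bash
python3 - <<'E'
from m import *
gs();s=status.sense();c=cam('wrist',s);im=grab_frame('wrist')[:,:,::-1].copy();cv2.imwrite('pics/w6.png',im);np.savez('w6',**s)
h=cv2.cvtColor(im,cv2.COLOR_BGR2HSV);o={}
for nm,m,d in(('red',cv2.inRange(h,(0,150,80),(8,255,255))|cv2.inRange(h,(174,150,80),(180,255,255)),.0543),('green',cv2.inRange(h,(45,80,40),(80,255,255)),.069)):
    k,l,st,ce=cv2.connectedComponentsWithStats(m)
    for i in range(1,k):
        if 15<=st[i,4]<400:
            S=least_squares(lambda t:proj(c,pt(p,psi,.041,t[0],d))[0]-ce[i],[-2.8]);print(nm,st[i],ce[i].round(1),S.x,S.fun.round(1));o[nm]=ce[i]
for t in(-2.9,-2.8,-2.7):
    A=proj(c,[pt(p,psi,.041,t,.0543),pt(p,psi,.041,t,.069),p]);print(t,A.round(1).tolist())
E
```

```text
g 0.097 Ftool [ 0.6 -0.6 -0.4] Mz 0.030 jaw 42.2 0.0 t 26.15 [-0.34 -0.84  2.24  0.21  1.26 -2.1 ]
red [302 169  11  14 102] [307.1 175.4] [-2.77052149] [-1.  -3.7]
-2.9 [[313.4, 170.2], [313.8, 167.8], [321.8, 248.1]]
-2.8 [[307.7, 171.3], [308.4, 168.9], [321.8, 248.1]]
-2.7 [[302.2, 173.0], [303.1, 170.5], [321.8, 248.1]]
```

In this view the rib fully hides the green mark. The rib's angle of -2.77 matches the green's -2.76 measured earlier, so they are aligned. Handing in.

```bash
python3 -c "
from rig import r
print(r.job_done())"
```

```text
the job is handed in; nothing more can be done
None
```

I handed the job in at about 26 s. The cap is in the rest, the rib is in line with the green index (within about 0.02 rad in the scene and wrist views; the coarser side view read 0.07), and the ring is retightened to roughly 12–14 N at the handle; `job_done()` returned no verdict.

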